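# Load the pastry tray into the cooling rack

## Task

Take the loaf tin off the loading ledge of the small cooling rack and stand it upright on the clear end of the wooden board, midway between the board's long edges. Then lay the empty oblong tray on the ledge and push it under the wire deck, over the raised lip, until it drops fully home, lying flat in the pocket behind the lip. Leave the two muffins on the deck, the canister on the board and the steel cup where they stand.

Things in the scene. Friction and masses are not known exactly. Their poses are not given: they have to be found in the camera images.
- rack: Fixed low aluminium rack. Origin: on the counter under the middle of its raised lip; z up, +x the way the tray is pushed in (away from the robot), y across. In mm along x: flat loading ledge, slope from -20 to -4 rising to the lip, lip from -4 to 4 (top 37 over the counter, full width), pocket from 4 to 154 under a wire deck.
- ledge (a point): Middle of the loading ledge's upper face, 30 over the counter; ledge 130 long (rack x -150 to -20), 112 wide, open above and at the sides. Axes as the rack.
- pocket (a point): Middle of the pocket's floor, 28 over the counter (9 below the lip's top), at rack x 79; axes as the rack. Back stop at rack x 154, 50 over the counter. Side guides 70 apart, 48 over the counter, from rack x 45, flaring towards the lip to about 90 apart at rack x 16. The tray is home when its centre is at rack x 74 to 84, height 37.
- deck (a point): Middle of the wire deck's upper face, 123 over the counter, underside at 115; axes as the rack. Deck: rack x 8 to 169, y -62 to 62, on posts 10 thick at rack x 22 and 152, y +-58. It and its muffins overhang the pocket, so an upright tool cannot follow the tray to the lip: for the last 60 lean it 30 to 45 degrees, hand back over the ledge, tips pointing under the deck.
- tray_centre (a point): Centre, half-way up, of the loose empty aluminium tray: open top, 140 long (x) x 62 wide (y) x 18 high, walls and floor 3 thick, 0.14 to 0.28 kg; z up, ends alike. Starts on the counter. Pushed at its rear wall it climbs the slope, tips nose down once its middle is over the lip (tail's underside rises to about 47 over the counter), drops when its rear passes rack x 4.
- tin_centre (a point): Centre, half-way up, of the loose dark steel loaf tin: open on top, 100 long (x) x 60 wide (y) x 45 high, walls 3 thick, 0.12 to 0.25 kg; z up, ends alike. It starts standing on the rack's ledge, its long side roughly along rack x.
- board_spot (a point): Middle of the clear end of the fixed wooden board (220 x 150 x 15), on its upper face, 15 over the counter; x along the board's long side towards the canister, y across, z up. The board's near edge is at x -70, its far edge at x 150, its long edges at y +-75.
- board: The wooden board: origin under its centre, on the counter; axes as board_spot.
- tray: The tray: origin at the centre of its underside, axes as tray_centre.
- tin: The loaf tin: origin at the centre of its underside, axes as tin_centre.
- muffin_a: Muffin in dark paper, 68 across, 67 high, standing on the rack's deck nearer its front edge. Origin: centre of its underside. Leave alone.
- muffin_b: The second muffin, same size, on the rear of the deck. Leave alone.
- canister: Steel canister 58 across, 90 high, standing on the far end of the board. Origin: centre of its underside. Leave alone.
- cup: Open steel cup 72 across, 80 high, on the counter just beyond the tray. Origin: centre of its underside. Leave alone.
Things that resemble listed ones, but are neither listed nor needed, are in the scene too. Leave any pink or yellow look-alike of the tin alone.

How it is judged:
On the way, in this order (a step that is already met when the one before it is completed fails the run):
1. the loaf tin stands upright on the clear end of the board, let go (z of tin_centre in the frame of board_spot between 0.018 and 0.027 m and horizontal distance between tin_centre and board_spot below 0.04 m and angle between tin_centre's own z axis and vertical below 0.06 rad and contact force between tin and the arm below 0.05 N), for 0.2 s.
2. the tray lies flat in the pocket behind the lip (x of tray_centre in the frame of rack between 0.07 and 0.088 m and y of tray_centre in the frame of rack between -0.007 and 0.007 m and z of tray_centre in the frame of rack between 0.034 and 0.0392 m and angle between tray_centre's own z axis and vertical below 0.03 rad and angle between the x axis of tray_centre and the x axis of rack, either way round below 0.08 rad), for 0.2 s.
At the end, for the whole second after the job is handed in: Tray level (0.03 rad) and right way up in the pocket behind the lip: centre at rack x 70-88 mm, y within 7, height 34-39.2, along the rack within 0.08 rad. Tin upright on the board, centre within 40 mm (from above) of the middle of the clear end. Both at rest (all of step 2 and z of tin_centre in the frame of board_spot between 0.018 and 0.027 m and horizontal distance between tin_centre and board_spot below 0.04 m and angle between tin_centre's own z axis and vertical below 0.06 rad and linear speed of each of tray, tin below 0.01 m/s); the robot touches nothing.
It fails at once if the first muffin is shifted by more than 20 mm or tipped over (distance of muffin_a from where it was at the start of the episode above 0.02 m or angle between muffin_a's own z axis and vertical above 0.3 rad).
It fails at once if the second muffin is shifted by more than 20 mm or tipped over (distance of muffin_b from where it was at the start of the episode above 0.02 m or angle between muffin_b's own z axis and vertical above 0.3 rad).
It fails at once if the canister is shifted by more than 20 mm or tipped over (distance of canister from where it was at the start of the episode above 0.02 m or angle between canister's own z axis and vertical above 0.3 rad).
It fails at once if the cup is shifted by more than 20 mm or tipped over (distance of cup from where it was at the start of the episode above 0.02 m or angle between cup's own z axis and vertical above 0.3 rad).
It also fails if it takes over 72 s, if anything falls off the work surface, if the arm or the gripper's body presses on something with over 40 N, if the wrist force passes 120 N, or if a joint passes its speed limit or range.

## Robot

A 7-joint arm with a two-finger parallel gripper is mounted at the origin on the work surface. World frame = base frame: x ahead of the robot, y to its left, z up, the work surface at z = 0. Lengths are in m, angles in rad, forces in N, time in s.
With the tool pointing down it reaches from about 0.425 to 1.025 m from the base axis. Payload 9.4 kg.
Tool frame: the origin (TCP) lies at the very end of the fingers, on their centre line; the grasp point (between the pads) lies ctrl.grip_depth behind it (ctrl.grip_depth is the distance from the TCP to the grasp point, in m); z points along the fingers, y is the line along which they close (so a half turn about z gives the same grasp; the last joint's range is limited). The gripper opens to 93 mm and grips with 3 to 60 N. Pads are 15 mm wide; open, the fingers measure 128 mm over their backs; the gripper's body (75 mm by 188 mm) begins 65 mm behind the grasp point.
Start: joints at [-1.31, 0.599, -0.003, 1.599, 0.002, 0.943, -0.08], TCP at [0.24, 0.684, 0.219] pointing down, gripper open.
Joint ranges: [-2.57, 2.57], [-0.35, 1.97], [-1.29, 1.29], [0.11, 2.56], [-1.05, 4.19], [0.11, 1.86], [-2.63, 2.63]. Speed limits (rad/s): [2.22, 2.22, 3.01, 3.01, 3.14, 3.14, 3.14].

## Interface

Orientations are given as a rotation vector (axis times angle).
In Python, from station import ctrl gives the robot as it stands. The module is installed in compiled form; this text tells all that it offers.
- The arm moves only by the tool carry_out, never from a script. Its argument "commands" is a list that holds one entry, the list of rows, each a list of 7 numbers: the shift along the tool's x, y, z in mm, then the turn, a rotation vector about the tool's x, y, z in rad, then the opening, from -1 (shut) to 1 (fully open), so that 0 is half open. A call has 1 to 5 rows; each row is the pose to reach, as a shift and turn from the pose commanded when the call began, along the tool's axes at that moment; what a row does not reach only later rows make up. A row lasts 1/10 s, in which the tool goes at most 50 mm and 8.59 degrees, less where a joint would pass 70% of its speed; a pose out of reach is approached as far as the arm can. A call with a gripper value outside its range is refused whole. The fingers move at their own pace and stop on an object; the grip force is fixed at half the most. Time passes only in rows, so rows that repeat a pose let the fingers close. It gives the time, the measured TCP pose, the force, the opening and the grip force at its end, in the units of the state.
- ctrl.observe(): the state, without advancing time (a new reading comes with each control period).
- ctrl.snapshot(name): name is "scene" or "top" or "wrist"; returns a dict with "img" (400x640x3 uint8, blue, green, red), "range_z" (400x640 float32, m along the optical axis (not along the pixel's ray), 0 where there is no reading), "vertical_fov" (degrees; the focal length in pixels is half the picture's height over the tangent of half this angle, whatever the lens; pixels are square), "cx", "cy" (the principal point, pixels), "pose" (4x4, takes a point from camera to world coordinates). Camera axes: x right, y up, looking along -z (the intrinsics and any distortion apply to the point x, -y, -z); pixel columns grow to the right and rows downward; lengths in m; the calibration is good to about 2 mm. A picture is of the moment at which its call begins.
- ctrl.hand_in(): hands the job in; it is judged then, once.
The state is a dict: "time_s": time; "q": joint angles; "qvel": joint speeds; "tau": joint torques, N m; "ee_pos": TCP position; "tcp_rot": TCP orientation; "wrist_force": force on the tool from outside, world axes, zero at the start; "wrist_torque": the same for the moment, N m; "grip_width": opening from 0.0 (shut) to 1.0 (fully open); "gripper_force": force on a finger pad.
Only numpy, scipy, OpenCV 4.12 (cv2) and the standard library are available. Lean on these libraries where they do the work, as an engineer would, in place of code of your own. Each camera call takes 0.05 s, during which the arm holds its last target. There are 200 camera calls.

## Working session

There is one attempt and no reset: what is moved stays moved. The work goes in short steps, Python scripts to look and compute and a tool call to move; the robot and the scene stay as the last step left them, time stands still between calls to the robot, and variables do not carry over. Pictures are saved under pics/ and viewed, at most 10 in all, crops included, and the job is handed in when it is done.

Besides the shell and the picture viewer there is one more tool, called after "Call:" by a JSON object that holds its "op" and its "data". carry_out: Moves the arm, as the interface text tells. Its arguments: {"type":"object","properties":{"commands":{"type":"array"}},"required":["commands"]}

```bash
mkdir -p pics
cat > h.py <<'E'
import numpy as np, cv2
from scipy.spatial.transform import Rotation as R
from station import ctrl
def snap(n):
    s=ctrl.snapshot(n); f=200/np.tan(np.radians(s["vertical_fov"])/2)
    v,u=np.mgrid[0:400,0:640]; z=s["range_z"]
    P=np.stack([(u-s["cx"])/f*z,-(v-s["cy"])/f*z,-z],-1)
    s["P"]=P@s["pose"][:3,:3].T+s["pose"][:3,3]; s["P"][z==0]=np.nan; s["f"]=f
    return s
def st():
    o=ctrl.observe(); print({k:np.round(o[k],4).tolist() for k in ("time_s","q","ee_pos","tcp_rot","wrist_force","grip_width","gripper_force")}); return o
E
python3 - <<'E'
from h import *
st(); print(ctrl.grip_depth)
for n in("scene","top"):
    s=snap(n); cv2.imwrite(f"pics/{n}0.png",s["img"]); np.savez(f"{n}0.npz",P=s["P"],img=s["img"]); print(n,s["f"],s["cx"],s["cy"],s["pose"].round(3).tolist(),[k for k in s])
E
```

```text
{'time_s': 0.0, 'q': [-1.3097, 0.6001, -0.0025, 1.6001, 0.0018, 0.9429, -0.0798], 'ee_pos': [0.2401, 0.6836, 0.2178], 'tcp_rot': [-0.528, -3.0968, 0.0023], 'wrist_force': [0.4945, 0.5053, 0.0536], 'grip_width': 1.0013, 'gripper_force': 0.0}
0.0188
scene 381.39984243057125 320.36683473724275 194.4984908250761 [[0.028, -0.729, 0.684, 1.169], [1.0, 0.026, -0.013, -0.018], [-0.008, 0.684, 0.73, 0.729], [0.0, 0.0, 0.0, 1.0]] ['img', 'range_z', 'vertical_fov', 'cx', 'cy', 'pose', 'P', 'f']
top 463.747674263656 317.1943458697534 198.2731836280508 [[-0.025, 0.984, -0.175, 0.377], [-1.0, -0.024, 0.007, 0.001], [0.003, 0.175, 0.985, 1.136], [0.0, 0.0, 0.0, 1.0]] ['img', 'range_z', 'vertical_fov', 'cx', 'cy', 'pose', 'P', 'f']
```

View pics/scene0.png

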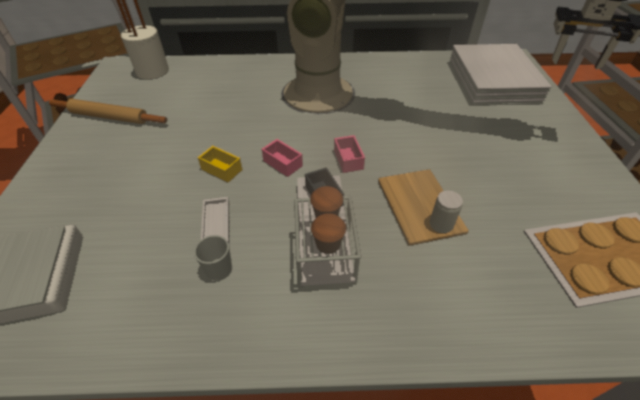

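View pics/top0.png

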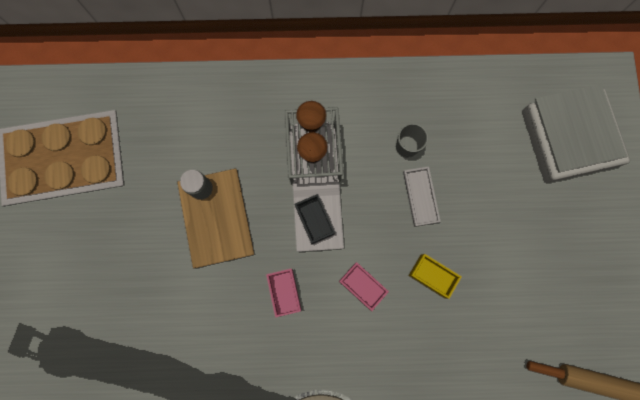

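Top view: three tin-shaped open boxes in pink/yellow at (284,292), (363,286), (436,276) are look-alikes. The dark one at (315,219) stands on the rack's ledge, so it is the tin. The tray is at (422,196), the cup at (412,142), the board's clear end is near (222,238), and the canister is at (195,184). I'll confirm this with a crop and measure.

```bash
cat > m.py <<'E'
from h import *
d=np.load("top0.npz");P=d["P"];img=d["img"]
cv2.imwrite("pics/crop0.png",cv2.resize(img[90:280,170:450],None,fx=2.8,fy=2.8,interpolation=cv2.INTER_CUBIC))
u0=np.zeros((400,640),bool)
def rect(name,u1,u2,v1,v2,zlo,zhi,extra=None):
    m=u0.copy(); m[v1:v2,u1:u2]=1; z=P[...,2]; m&=(z>zlo)&(z<zhi)
    if extra is not None:m&=extra
    n,l,s,_=cv2.connectedComponentsWithStats(m.astype(np.uint8),connectivity=8)
    if name!="x" : m=l==1+np.argmax(s[1:,4])
    p=P[m]; r=cv2.minAreaRect((p[:,:2]*1000).astype(np.float32)); print(name,m.sum(),np.round(r[0],1),np.round(r[1],1),round(r[2],1),"z",np.percentile(p[:,2],[5,50,95]).round(4)); return m
g=img.max(2)
rect("tin rim",285,350,185,255,.062,.095)
rect("tinall",285,350,185,255,.035,.095)
rect("ledge",285,350,185,255,.024,.034)
rect("ledge+tin",285,350,188,255,.020,.095)
rect("tray",395,450,162,235,.007,.03)
rect("board",170,260,160,275,.009,.021)
rect("canister",170,225,155,215,.07,.12)
rect("cup",390,435,115,165,.05,.1)
rect("deck",275,355,95,200,.11,.13)
rect("muf",275,355,80,200,.14,.21)
for u,v in((422,196),(315,219),(300,245),(330,190),(225,240)): print(u,v,P[v,u].round(4))
E
python3 m.py
```

```text
tin rim 304 [519.4   1.2] [100.5  60.1] 22.1 z [0.07   0.0744 0.0779]
tinall 407 [523.7   2.9] [109.9  60.1] 22.1 z [0.0357 0.0732 0.0776]
ledge 1508 [523.9  -7.5] [149.8 111.9] 2.3 z [0.0264 0.0299 0.0331]
ledge+tin 2902 [524.7  -7.4] [151.8 112. ] 2.3 z [0.0272 0.0317 0.0744]
tray 404 [ 575.8 -263.8] [141.   63.9] 8.5 z [0.0092 0.0175 0.0211]
board 4887 [535.4 243.8] [219.9 150.8] 11.7 z [0.0111 0.0145 0.018 ]
canister 561 [605.7 276.3] [54.3 54.1] 3.2 z [0.0794 0.1038 0.1075]
cup 378 [ 706.  -237.7] [68.8 71.7] 43.8 z [0.0523 0.0736 0.0824]
deck 1077 [687.1  -1.3] [161.  124.7] 2.2 z [0.1184 0.1222 0.1254]
muf 1444 [695.5   3. ] [135.6  65.4] 0.2 z [0.1733 0.1841 0.1903]
422 196 [ 0.5772 -0.267   0.0045]
315 219 [ 5.222e-01 -3.000e-04  3.410e-02]
300 245 [0.4616 0.037  0.026 ]
330 190 [ 0.592  -0.0382  0.0342]
225 240 [0.4789 0.218  0.0158]
```

Run:
```python
import numpy as np
P=np.load("top0.npz")["P"]
for v in range(176,254,4): print(v,(P[v,292:346:4,2]*1000).round().tolist())
print(P[245,292:346:4,:2].round(4).tolist())
```

```text
176 [119.0, 123.0, 123.0, 123.0, 124.0, 119.0, 121.0, 116.0, 118.0, 28.0, 29.0, 25.0, 70.0, -3.0]
180 [59.0, 47.0, 29.0, 24.0, 31.0, 27.0, 29.0, 29.0, 27.0, 25.0, 27.0, 36.0, 22.0, 2.0]
184 [12.0, 26.0, 29.0, 30.0, 29.0, 25.0, 29.0, 25.0, 32.0, 27.0, 27.0, 26.0, -1.0, 2.0]
188 [3.0, 40.0, 39.0, 36.0, 38.0, 33.0, 35.0, 41.0, 38.0, 36.0, 37.0, 35.0, -2.0, -1.0]
192 [-1.0, 36.0, 32.0, 36.0, 38.0, 31.0, 35.0, 34.0, 32.0, 35.0, 31.0, 30.0, 4.0, -3.0]
196 [2.0, 29.0, 33.0, 30.0, 28.0, 74.0, 74.0, 30.0, 28.0, 30.0, 34.0, 28.0, 2.0, 0.0]
200 [-2.0, 33.0, 32.0, 73.0, 61.0, 30.0, 32.0, 78.0, nan, 35.0, 30.0, 28.0, -1.0, -4.0]
204 [-8.0, 74.0, 49.0, 34.0, 35.0, 32.0, 33.0, 72.0, 29.0, 30.0, 28.0, 28.0, 31.0, -3.0]
208 [1.0, 76.0, 30.0, 32.0, 32.0, 31.0, 31.0, 36.0, 75.0, 27.0, 32.0, 31.0, 31.0, -0.0]
212 [-1.0, 30.0, 76.0, 30.0, 32.0, 34.0, 32.0, 35.0, 76.0, 29.0, 30.0, 33.0, 32.0, -1.0]
216 [-4.0, 32.0, 74.0, 31.0, 33.0, 32.0, 30.0, 36.0, 33.0, 29.0, 29.0, 30.0, 29.0, -1.0]
220 [2.0, 31.0, 34.0, 34.0, 35.0, 34.0, 33.0, 33.0, 33.0, 77.0, 31.0, 33.0, 34.0, 2.0]
224 [4.0, 31.0, 29.0, 71.0, 33.0, 
[... 218 characters left out ...]
26.0, -0.0]
236 [-2.0, 29.0, 27.0, 28.0, 72.0, 33.0, 34.0, 32.0, 77.0, 65.0, 29.0, 26.0, 33.0, 0.0]
240 [1.0, 27.0, 28.0, 30.0, 30.0, 71.0, 78.0, 50.0, 29.0, 28.0, 26.0, 31.0, 29.0, 0.0]
244 [1.0, -2.0, 30.0, 28.0, 30.0, 37.0, 28.0, 29.0, 34.0, 32.0, 32.0, 29.0, 30.0, 1.0]
248 [-4.0, 8.0, 30.0, 29.0, 31.0, 31.0, 30.0, 34.0, 26.0, 28.0, 33.0, 31.0, 26.0, -1.0]
252 [-3.0, 1.0, 2.0, 1.0, -4.0, 1.0, -3.0, -2.0, 3.0, 0.0, 1.0, -4.0, 0.0, 0.0]
[[0.4638, 0.0572], [0.464, 0.0477], [0.4616, 0.037], [0.4611, 0.0274], [0.4607, 0.0178], [0.4608, 0.0084], [0.4606, -0.0012], [0.4601, -0.0106], [0.4598, -0.0201], [0.4598, -0.0297], [0.4596, -0.0392], [0.4591, -0.0486], [0.4591, -0.0583], [0.4607, -0.0694]]
```

View pics/crop0.png

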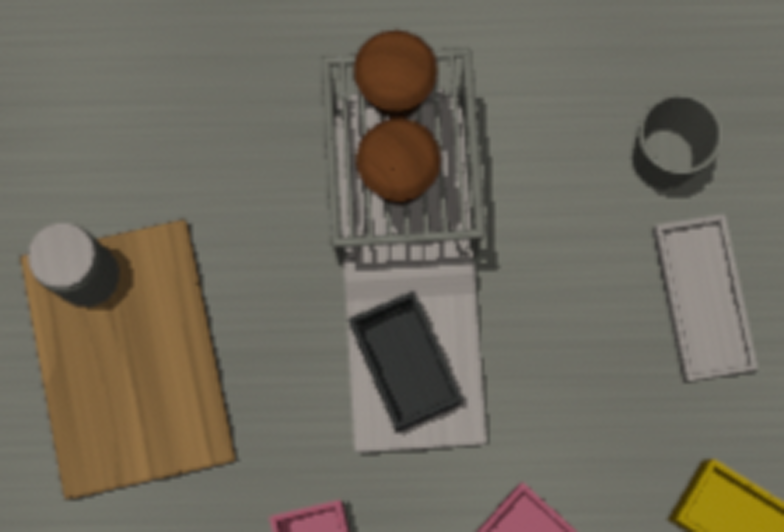

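The crop confirms the dark tin on the ledge at crop (407,362), with the pink and yellow look-alikes lying elsewhere on the counter. The measured rack, deck and board outlines match the given sizes. Next I'll write a planning helper and plan the first move.

```bash
cat >> h.py <<'E'
def T(p,r): M=np.eye(4); M[:3,:3]=r.as_matrix(); M[:3,3]=p; return M
def down(yaw,lean=0): # tool x at yaw (deg), lean tips toward +yaw direction
    return R.from_euler("z",yaw,degrees=True)*R.from_euler("x",180,degrees=True)*R.from_euler("y",lean,degrees=True)
RY=2.25; RO=np.array([.5988,-.0047])
def rack(x,y,z): c,s=np.cos(np.radians(RY)),np.sin(np.radians(RY)); return np.r_[RO+[c*x-s*y,s*x+c*y],z]/1 
def plan(*way):  # way: (pos, Rotation, n calls)
    o=ctrl.observe(); A=T(o["ee_pos"],R.from_rotvec(o["tcp_rot"])); print("t",round(float(o["time_s"]),2),"p",o["ee_pos"].round(4),"grip",round(float(o["grip_width"]),3),round(float(o["gripper_force"]),2),"F",o["wrist_force"].round(1))
    for p,r,n in way:
        p0=A[:3,3].copy(); r0=R.from_matrix(A[:3,:3]); rv=(r*r0.inv()).as_rotvec()
        for k in range(1,n+1):
            B=T(p0+(p-p0)*k/n,R.from_rotvec(rv*k/n)*r0); D=np.linalg.inv(A)@B
            print((D[:3,3]*1000).round(1).tolist(),R.from_matrix(D[:3,:3]).as_rotvec().round(3).tolist()); A=B
        print("-")
E
python3 - <<'E'
from h import *
for l in(0,40): print(down(0,l).apply([0,0,1]))
p=np.array([.508,-.0035,.14])
plan((p,down(22.1),4),([*p[:2],.038],down(22.1),1))
E
```

```text
[ 0.0000000e+00 -1.2246468e-16 -1.0000000e+00]
[ 6.42787610e-01 -9.38133875e-17 -7.66044443e-01]
t 0.1 p [0.2402 0.6836 0.2178] grip 1.0 0.0 F [-0.1 -0.3 -0.1]
[-120.1, -139.9, 19.7] [-0.0, 0.0, 0.605]
[-178.3, -46.8, 19.6] [-0.0, 0.0, 0.605]
[-173.3, 62.8, 19.5] [-0.0, 0.0, 0.605]
[-106.9, 150.2, 19.5] [-0.0, 0.0, 0.605]
-
[0.0, 0.0, 102.0] [-0.0, -0.0, -0.0]
-
```

Call:
{"op": "carry_out", "data": {"commands": [[[-120, -140, 20, 0, 0, 0.605, 1], [-120, -140, 20, 0, 0, 0.605, 1], [-120, -140, 20, 0, 0, 0.605, 1], [-120, -140, 20, 0, 0, 0.605, 1], [-120, -140, 20, 0, 0, 0.605, 1]]]}}

```text
time_s: 0.6
ee_pos: [0.3096, 0.5065, 0.1983]
tcp_rot: [1.441, 2.79, -0.005]
wrist_force: [0.9, -0.4, 0.2]
grip_width: 1.003
gripper_force: 0.0
```

Call:
{"op": "carry_out", "data": {"commands": [[[-178, -47, 20, 0, 0, 0.605, 1], [-178, -47, 20, 0, 0, 0.605, 1], [-178, -47, 20, 0, 0, 0.605, 1], [-178, -47, 20, 0, 0, 0.605, 1], [-178, -47, 20, 0, 0, 0.605, 1]]]}}

```text
time_s: 1.1
ee_pos: [0.3749, 0.3364, 0.1784]
tcp_rot: [2.205, 2.236, -0.003]
wrist_force: [-0.0, -0.1, -1.1]
grip_width: 0.999
gripper_force: 0.0
```

Call:
{"op": "carry_out", "data": {"commands": [[[-173, 63, 20, 0, 0, 0.605, 1], [-173, 63, 20, 0, 0, 0.605, 1], [-173, 63, 20, 0, 0, 0.605, 1], [-173, 63, 20, 0, 0, 0.605, 1], [-173, 63, 20, 0, 0, 0.605, 1]]]}}

```text
time_s: 1.6
ee_pos: [0.4422, 0.1661, 0.1585]
tcp_rot: [2.77, 1.48, 0.0]
wrist_force: [-0.2, 1.4, -0.6]
grip_width: 0.999
gripper_force: 0.0
```

Call:
{"op": "carry_out", "data": {"commands": [[[-107, 150, 20, 0, 0, 0.605, 1], [-107, 150, 20, 0, 0, 0.605, 1], [-107, 150, 20, 0, 0, 0.605, 1], [-107, 150, 20, 0, 0, 0.605, 1], [-107, 150, 20, 0, 0, 0.605, 1]]]}}

```text
time_s: 2.1
ee_pos: [0.5094, -0.0057, 0.1384]
tcp_rot: [3.083, 0.59, 0.002]
wrist_force: [-0.6, 0.1, -0.1]
grip_width: 1.001
gripper_force: 0.0
```

Run:
```python
from h import *
p=np.array([.508,-.0035,.14])
plan((p,down(22.1),1),([*p[:2],.038],down(22.1),1))
```

```text
t 2.1 p [ 0.5094 -0.0057  0.1384] grip 1.001 0.0 F [-0.6  0.1 -0.1]
[-0.5, -2.6, -1.6] [0.002, -0.001, -0.007]
-
[-0.0, -0.0, 102.0] [0.0, 0.0, 0.0]
-
```

Call:
{"op": "carry_out", "data": {"commands": [[[0, -2.5, 40, 0, 0, -0.007, 1], [0, -2.5, 70, 0, 0, -0.007, 1], [0, -2.5, 90, 0, 0, -0.007, 1], [0, -2.5, 100, 0, 0, -0.007, 1], [0, -2.5, 100, 0, 0, -0.007, 1]]]}}

```text
time_s: 2.6
ee_pos: [0.5059, 0.001, 0.0376]
tcp_rot: [-3.079, -0.615, 0.003]
wrist_force: [0.5, -0.3, -0.7]
grip_width: 0.999
gripper_force: 0.0
```

Call:
{"op": "carry_out", "data": {"commands": [[[0, 0, 0, 0, 0, 0, -1], [0, 0, 0, 0, 0, 0, -1], [0, 0, 0, 0, 0, 0, -1], [0, 0, 0, 0, 0, 0, -1], [0, 0, 0, 0, 0, 0, -1]]]}}

```text
time_s: 3.1
ee_pos: [0.5067, -0.0007, 0.0392]
tcp_rot: [3.081, 0.61, 0.002]
wrist_force: [-0.1, -0.3, 4.9]
grip_width: 0.643
gripper_force: 30.0
```

Call:
{"op": "carry_out", "data": {"commands": [[[0, 0, 0, 0, 0, 0, -1], [0, 0, 0, 0, 0, 0, -1], [0, 0, 0, 0, 0, 0, -1], [0, 0, 0, 0, 0, 0, -1], [0, 0, 0, 0, 0, 0, -1]]]}}

```text
time_s: 3.6
ee_pos: [0.5067, -0.0007, 0.0392]
tcp_rot: [3.082, 0.61, 0.002]
wrist_force: [-0.6, -0.3, 7.1]
grip_width: 0.646
gripper_force: 30.0
```

Run:
```python
from h import *
o=ctrl.observe();p=o["ee_pos"]; print(o["tcp_rot"])
b=11.7; a=np.radians(b); spot=np.array([.4962,.2357])-.012*np.array([np.cos(a),np.sin(a)])
up=[p[0],p[1],.12]
r0=R.from_rotvec(o["tcp_rot"])
plan((up,r0,1),([*spot,.12],down(b),2),([*spot,p[2]-.014],down(b),1))
```

```text
[3.08160852e+00 6.09565659e-01 2.10197475e-03]
t 3.6 p [ 0.5067 -0.0007  0.0392] grip 0.646 29.96 F [-0.6 -0.3  7.1]
[0.1, 0.0, -80.8] [0.0, 0.0, -0.0]
-
[34.2, -112.4, -0.0] [0.0, -0.001, 0.093]
[23.6, -115.1, -0.0] [0.0, -0.001, 0.093]
-
[0.0, 0.0, 94.8] [-0.0, 0.0, 0.0]
-
```

Call:
{"op": "carry_out", "data": {"commands": [[[0, 0, -20, 0, 0, 0, -1], [0, 0, -45, 0, 0, 0, -1], [0, 0, -70, 0, 0, 0, -1], [0, 0, -80, 0, 0, 0, -1], [0, 0, -80, 0, 0, 0, -1]]]}}

```text
time_s: 4.1
ee_pos: [0.5067, -0.0001, 0.1194]
tcp_rot: [-3.082, -0.611, -0.003]
wrist_force: [0.1, 0.9, -2.8]
grip_width: 0.643
gripper_force: 30.0
```

Call:
{"op": "carry_out", "data": {"commands": [[[8, -25, 0, 0, 0, 0.02, -1], [16, -55, 0, 0, 0, 0.045, -1], [25, -85, 0, 0, 0, 0.07, -1], [34, -112, 0, 0, 0, 0.093, -1], [34, -112, 0, 0, 0, 0.093, -1]]]}}

```text
time_s: 4.6
ee_pos: [0.4938, 0.1202, 0.1169]
tcp_rot: [-3.105, -0.474, 0.004]
wrist_force: [-0.4, -0.1, -2.2]
grip_width: 0.646
gripper_force: 30.0
```

Call:
{"op": "carry_out", "data": {"commands": [[[7, -35, 0, 0, 0, 0.03, -1], [14, -70, 0, 0, 0, 0.06, -1], [20, -100, 0, 0, 0, 0.08, -1], [24, -115, 0, 0, 0, 0.093, -1], [24, -115, 0, 0, 0, 0.093, -1]]]}}

```text
time_s: 5.1
ee_pos: [0.4834, 0.2349, 0.1172]
tcp_rot: [3.124, 0.327, -0.002]
wrist_force: [-0.2, -0.0, -3.6]
grip_width: 0.644
gripper_force: 30.0
```

Run:
```python
from h import *
b=11.7; a=np.radians(b); spot=np.array([.4962,.2357])-.012*np.array([np.cos(a),np.sin(a)])
plan(([*spot,.0255],down(b),1))
s=snap("wrist"); cv2.imwrite("pics/w1.png",s["img"])
s=snap("top");P=s["P"];z=P[...,2];m=(z>.05)&(z<.15)&(abs(P[...,0]-.49)<.09)&(abs(P[...,1]-.235)<.09)&(s["img"].max(2)<200);print(np.percentile(z[m],[5,50,95]))
cv2.imwrite("pics/t1.png",cv2.resize(s["img"][120:290,160:360],None,fx=3,fy=3))
```

```text
t 5.1 p [0.4834 0.2349 0.1172] grip 0.644 29.96 F [-0.2 -0.  -3.6]
[0.8, 1.8, 91.7] [0.0, 0.001, 0.004]
-
[0.10807424 0.11274839 0.14782348]
```

View pics/w1.png

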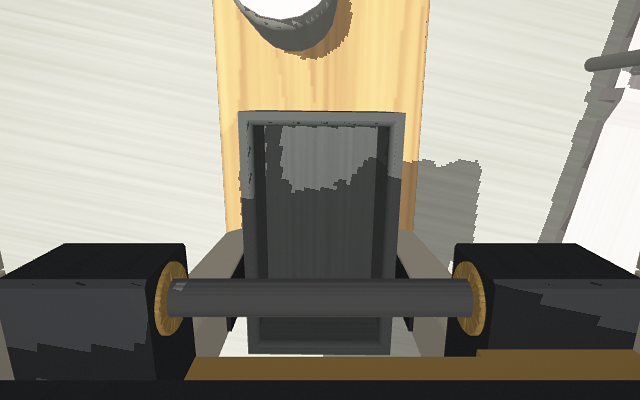

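The wrist view shows the tin held level between the pads (rim from (240,112) to (400,350)), square to the board and behind the canister. Next I lower it.

Call:
{"op": "carry_out", "data": {"commands": [[[1, 2, 30, 0, 0, 0.004, -1], [1, 2, 60, 0, 0, 0.004, -1], [1, 2, 80, 0, 0, 0.004, -1], [1, 2, 87, 0, 0, 0.004, -1], [1, 2, 91, 0, 0, 0.004, -1]]]}}

```text
time_s: 5.7
ee_pos: [0.4858, 0.2295, 0.0272]
tcp_rot: [3.125, 0.312, -0.001]
wrist_force: [-0.8, 0.1, -1.4]
grip_width: 0.642
gripper_force: 30.0
```

Call:
{"op": "carry_out", "data": {"commands": [[[0, 0, 1, 0, 0, 0, -1], [0, 0, 1, 0, 0, 0, -1], [0, 0, 1, 0, 0, 0, -1]]]}}

```text
time_s: 6.0
ee_pos: [0.4859, 0.2314, 0.0274]
tcp_rot: [-3.125, -0.315, -0.002]
wrist_force: [0.5, -0.1, -2.3]
grip_width: 0.642
gripper_force: 30.0
```

Call:
{"op": "carry_out", "data": {"commands": [[[0, -1, 1, 0, 0, 0, -1], [0, -2, 2, 0, 0, 0, -1], [0, -2, 2, 0, 0, 0, -1]]]}}

```text
time_s: 6.3
ee_pos: [0.485, 0.2336, 0.0247]
tcp_rot: [-3.126, -0.316, -0.0]
wrist_force: [-0.4, 0.9, -2.1]
grip_width: 0.644
gripper_force: 30.0
```

Call:
{"op": "carry_out", "data": {"commands": [[[0, 0, 1, 0, 0, 0, -1], [0, 0, 1, 0, 0, 0, -1], [0, 0, 1, 0, 0, 0, -1]]]}}

```text
time_s: 6.6
ee_pos: [0.4851, 0.2335, 0.0242]
tcp_rot: [-3.125, -0.315, -0.0]
wrist_force: [-2.6, 2.0, 7.9]
grip_width: 0.642
gripper_force: 30.0
```

Call:
{"op": "carry_out", "data": {"commands": [[[0, 0, 0, 0, 0, 0, 1], [0, 0, 0, 0, 0, 0, 1], [0, 0, 0, 0, 0, 0, 1], [0, 0, 0, 0, 0, 0, 1], [0, 0, 0, 0, 0, 0, 1]]]}}

```text
time_s: 7.1
ee_pos: [0.4852, 0.2332, 0.0236]
tcp_rot: [3.126, 0.315, 0.0]
wrist_force: [-0.4, -0.1, -0.6]
grip_width: 0.991
gripper_force: 0.0
```

Call:
{"op": "carry_out", "data": {"commands": [[[0, 0, -20, 0, 0, 0, 1], [0, 0, -50, 0, 0, 0, 1], [0, 0, -90, 0, 0, 0, 1], [0, 0, -125, 0, 0, 0, 1], [0, 0, -125, 0, 0, 0, 1]]]}}

```text
time_s: 7.6
ee_pos: [0.4869, 0.2337, 0.1522]
tcp_rot: [-3.123, -0.314, -0.008]
wrist_force: [-0.0, -0.6, 0.5]
grip_width: 1.0
gripper_force: 0.0
```

Run:
```python
from h import *
plan(([.5758,-.2638,.14],down(8.5),3),([.5758,-.2638,.005],down(8.5),1))
s=snap("top");P=s["P"];z=P[...,2];m=(z>.052)&(z<.07)&(abs(P[...,0]-.49)<.08)&(abs(P[...,1]-.235)<.08)
print(m.sum(),cv2.minAreaRect((P[m][:,:2]*1000).astype(np.float32)))
```

```text
t 7.6 p [0.4869 0.2337 0.1522] grip 1.0 0.0 F [-0.  -0.6  0.5]
[-4.0, 168.4, 3.7] [-0.001, -0.002, 0.017]
[-1.1, 168.4, 3.9] [-0.001, -0.002, 0.017]
[1.8, 168.4, 4.0] [-0.001, -0.002, 0.017]
-
[0.0, 0.0, 135.0] [0.0, 0.0, -0.0]
-
117 ((470.3288879394531, 228.13070678710938), (45.026206970214844, 60.88738250732422), 8.703150749206543)
```

Call:
{"op": "carry_out", "data": {"commands": [[[-4, 168, 0, 0, 0, 0.017, 1], [-4, 168, 0, 0, 0, 0.017, 1], [-4, 168, 0, 0, 0, 0.017, 1], [-4, 168, 0, 0, 0, 0.017, 1], [-4, 168, 0, 0, 0, 0.017, 1]]]}}

```text
time_s: 8.15
ee_pos: [0.5146, 0.0643, 0.148]
tcp_rot: [3.128, 0.28, -0.001]
wrist_force: [0.6, -0.1, 0.9]
grip_width: 0.999
gripper_force: 0.0
```

Call:
{"op": "carry_out", "data": {"commands": [[[-1, 168, 0, 0, 0, 0.017, 1], [-1, 168, 0, 0, 0, 0.017, 1], [-1, 168, 0, 0, 0, 0.017, 1], [-1, 168, 0, 0, 0, 0.017, 1], [-1, 168, 0, 0, 0, 0.017, 1]]]}}

```text
time_s: 8.65
ee_pos: [0.5445, -0.0997, 0.1479]
tcp_rot: [3.13, 0.256, -0.001]
wrist_force: [0.2, 0.6, 0.7]
grip_width: 1.001
gripper_force: 0.0
```

Call:
{"op": "carry_out", "data": {"commands": [[[2, 168, 10, 0, 0, 0.017, 1], [2, 168, 10, 0, 0, 0.017, 1], [2, 168, 10, 0, 0, 0.017, 1], [2, 168, 10, 0, 0, 0.017, 1], [2, 168, 10, 0, 0, 0.017, 1]]]}}

```text
time_s: 9.15
ee_pos: [0.5744, -0.2639, 0.1375]
tcp_rot: [3.133, 0.232, -0.001]
wrist_force: [0.3, -0.2, 0.1]
grip_width: 1.002
gripper_force: 0.0
```

Run:
```python
from h import *
plan(([.5758,-.2638,.03],down(8.5),1),([.5758,-.2638,.005],down(8.5),1))
s=snap("top");P=s["P"];z=P[...,2];m=(z>.052)&(z<.07)&(abs(P[...,0]-.49)<.08)&(abs(P[...,1]-.235)<.08)
print(m.sum(),cv2.minAreaRect((P[m][:,:2]*1000).astype(np.float32)))
s=snap("wrist");cv2.imwrite("pics/w2.png",s["img"])
P=s["P"];z=P[...,2];m=(z>.008)&(z<.03)&(abs(P[...,0]-.576)<.1)&(abs(P[...,1]+.264)<.06)
print(m.sum(),cv2.minAreaRect((P[m][:,:2]*1000).astype(np.float32)))
```

```text
t 9.15 p [ 0.5744 -0.2639  0.1375] grip 1.002 0.0 F [ 0.3 -0.2  0.1]
[1.5, 0.1, 107.5] [0.0, 0.001, -0.0]
-
[0.0, 0.0, 25.0] [-0.0, -0.0, -0.0]
-
242 ((498.13153076171875, 234.26510620117188), (100.43377685546875, 60.706298828125), 10.828910827636719)
3093 ((576.6054077148438, -262.98297119140625), (140.5491485595703, 62.18246078491211), 8.032034873962402)
```

View pics/w2.png

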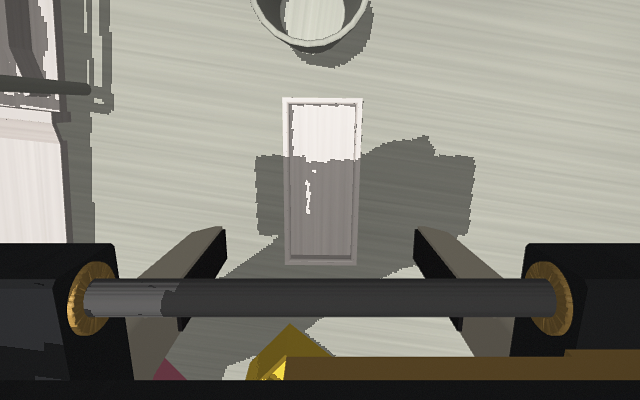

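The wrist view shows the tray centred between the open fingers (rim from (283,98) to (360,265)), with the cup clear beyond it. The tin is about 2 mm from the board spot. Next I go down and grip.

Call:
{"op": "carry_out", "data": {"commands": [[[2, -1, 45, 0, 0, -0.004, 1], [2, -1, 90, 0, 0, -0.004, 1], [2, -1, 115, 0, 0, -0.004, 1], [2, -1, 126, 0, 0, -0.004, 1], [2, -1, 131, 0, 0, -0.004, 1]]]}}

```text
time_s: 9.75
ee_pos: [0.5761, -0.2594, 0.0068]
tcp_rot: [-3.131, -0.245, 0.002]
wrist_force: [-0.3, 0.4, 0.6]
grip_width: 0.998
gripper_force: 0.0
```

Call:
{"op": "carry_out", "data": {"commands": [[[0, 0, 0, 0, 0, 0, 1], [0, 0, 0, 0, 0, 0, -1], [0, 0, 0, 0, 0, 0, -1], [0, 0, 0, 0, 0, 0, -1], [0, 0, 0, 0, 0, 0, -1]]]}}

```text
time_s: 10.25
ee_pos: [0.5764, -0.2617, 0.0082]
tcp_rot: [3.132, 0.241, 0.001]
wrist_force: [0.6, 0.1, 0.5]
grip_width: 0.704
gripper_force: 0.0
```

Call:
{"op": "carry_out", "data": {"commands": [[[0, 0, 0, 0, 0, 0, -1], [0, 0, 0, 0, 0, 0, -1], [0, 0, 0, 0, 0, 0, -1]]]}}

```text
time_s: 10.55
ee_pos: [0.5764, -0.2618, 0.0081]
tcp_rot: [3.132, 0.241, 0.001]
wrist_force: [-0.7, 1.2, 6.0]
grip_width: 0.663
gripper_force: 30.0
```

Run:
```python
from h import *
o=ctrl.observe();p=o["ee_pos"];r=R.from_rotvec(o["tcp_rot"])
a=down(RY)
print(o["tcp_rot"])
plan(([*p[:2],.11],r,1),(rack(-.094,0,.11),a,2),(rack(-.094,0,p[2]+.033),a,1))
```

```text
[3.13217611e+00 2.41019728e-01 1.23814537e-03]
t 10.55 p [ 0.5764 -0.2618  0.0081] grip 0.663 29.98 F [-0.7  1.2  6. ]
[0.1, 0.0, -101.9] [0.0, 0.0, -0.0]
-
[-16.0, -130.7, -0.0] [0.0, -0.0, 0.057]
[-23.4, -129.6, -0.0] [0.0, -0.0, 0.057]
-
[0.0, 0.0, 68.9] [-0.0, 0.0, -0.0]
-
```

Call:
{"op": "carry_out", "data": {"commands": [[[0, 0, -20, 0, 0, 0, -1], [0, 0, -50, 0, 0, 0, -1], [0, 0, -80, 0, 0, 0, -1], [0, 0, -102, 0, 0, 0, -1], [0, 0, -102, 0, 0, 0, -1]]]}}

```text
time_s: 11.05
ee_pos: [0.5773, -0.2624, 0.1121]
tcp_rot: [3.131, 0.241, 0.006]
wrist_force: [-1.0, -0.3, -2.0]
grip_width: 0.663
gripper_force: 30.0
```

Call:
{"op": "carry_out", "data": {"commands": [[[-4, -30, 0, 0, 0, 0.014, -1], [-8, -65, 0, 0, 0, 0.028, -1], [-12, -100, 0, 0, 0, 0.043, -1], [-16, -131, 0, 0, 0, 0.057, -1], [-16, -131, 0, 0, 0, 0.057, -1]]]}}

```text
time_s: 11.55
ee_pos: [0.5383, -0.1296, 0.1079]
tcp_rot: [-3.134, -0.159, 0.006]
wrist_force: [0.8, -0.2, -1.7]
grip_width: 0.663
gripper_force: 30.0
```

Call:
{"op": "carry_out", "data": {"commands": [[[-8, -40, 0, 0, 0, 0.018, -1], [-16, -80, 0, 0, 0, 0.035, -1], [-20, -112, 0, 0, 0, 0.05, -1], [-23, -130, 0, 0, 0, 0.057, -1], [-23, -130, 0, 0, 0, 0.057, -1]]]}}

```text
time_s: 12.05
ee_pos: [0.5038, -0.005, 0.1086]
tcp_rot: [-3.14, -0.068, 0.004]
wrist_force: [0.4, 0.2, -2.2]
grip_width: 0.664
gripper_force: 30.0
```

Run:
```python
from h import *
plan((rack(-.094,0,.0382),down(RY),1))
s=snap("wrist");cv2.imwrite("pics/w3.png",s["img"])
```

```text
t 12.05 p [ 0.5038 -0.005   0.1086] grip 0.664 29.98 F [ 0.4  0.2 -2.2]
[1.1, 3.4, 70.4] [-0.001, 0.002, 0.004]
-
```

View pics/w3.png

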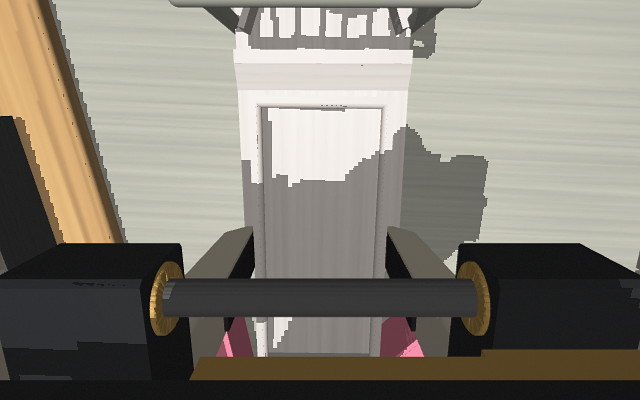

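The tray is held over the ledge, square with the rack: rim from (258,105) to (385,355), lip at row 70. Next I lower it.

Call:
{"op": "carry_out", "data": {"commands": [[[1, 1, 25, 0, 0, 0.004, -1], [1, 2, 48, 0, 0, 0.004, -1], [1, 3, 62, 0, 0, 0.004, -1], [1, 3.5, 67, 0, 0, 0.004, -1], [1, 3.5, 69, 0, 0, 0.004, -1]]]}}

```text
time_s: 12.6
ee_pos: [0.5061, -0.0125, 0.0402]
tcp_rot: [3.14, 0.053, -0.001]
wrist_force: [-0.3, -0.5, -1.5]
grip_width: 0.663
gripper_force: 30.0
```

Call:
{"op": "carry_out", "data": {"commands": [[[0, 0, 1, 0, 0, 0, -1], [0, 0, 1, 0, 0, 0, -1], [0, 0, 1, 0, 0, 0, -1]]]}}

```text
time_s: 12.9
ee_pos: [0.5063, -0.0109, 0.0401]
tcp_rot: [-3.141, -0.057, -0.001]
wrist_force: [-1.2, 0.6, -1.5]
grip_width: 0.661
gripper_force: 30.0
```

Call:
{"op": "carry_out", "data": {"commands": [[[0, -2, 0, 0, 0, 0.003, -1], [0, -2.5, 1, 0, 0, 0.003, -1], [0, -2.5, 2, 0, 0, 0.003, -1], [0, -2.5, 2, 0, 0, 0.003, -1]]]}}

```text
time_s: 13.3
ee_pos: [0.506, -0.008, 0.0381]
tcp_rot: [-3.14, -0.052, -0.001]
wrist_force: [-1.0, 1.9, 6.8]
grip_width: 0.662
gripper_force: 30.0
```

Call:
{"op": "carry_out", "data": {"commands": [[[0, 0, 1, 0, 0, 0, -1], [0, 0, 1, 0, 0, 0, -1], [0, 0, 1, 0, 0, 0, -1]]]}}

```text
time_s: 13.6
ee_pos: [0.506, -0.0079, 0.0379]
tcp_rot: [-3.139, -0.052, -0.002]
wrist_force: [-3.2, 1.0, 22.1]
grip_width: 0.664
gripper_force: 30.0
```

Contact made. The tray now lies on the ledge. An upright tool behind it would be under the minimum reach, so I'll keep hold, slide it forward so the nose sits over the lip, and release there.

Call:
{"op": "carry_out", "data": {"commands": [[[0, 0, -6, 0, 0, 0.005, -1], [8, 0, -12, 0, 0, 0.005, -1], [25, 0, -12, 0, 0, 0.005, -1], [40, 0, -12, 0, 0, 0.005, -1], [47, 0, -12, 0, 0, 0.005, -1]]]}}

```text
time_s: 14.1
ee_pos: [0.5548, -0.0067, 0.0488]
tcp_rot: [3.141, 0.045, 0.002]
wrist_force: [0.8, -0.0, -2.1]
grip_width: 0.662
gripper_force: 30.0
```

Call:
{"op": "carry_out", "data": {"commands": [[[0, 0, 1, 0, 0, 0, -1], [0, 0, 1, 0, 0, 0, -1], [0, 0, 1, 0, 0, 0, -1]]]}}

```text
time_s: 14.4
ee_pos: [0.5519, -0.007, 0.0475]
tcp_rot: [-3.141, -0.043, 0.002]
wrist_force: [-0.1, 0.4, -1.9]
grip_width: 0.661
gripper_force: 30.0
```

Run:
```python
from h import *
o=st();plan((rack(-.045,0,.047),down(RY),1))
```

```text
{'time_s': 14.4, 'q': [-0.4421, 0.7214, 0.5382, 2.1485, -0.8132, 0.4849, -0.8117], 'ee_pos': [0.5519, -0.007, 0.0475], 'tcp_rot': [-3.1412, -0.0431, 0.0016], 'wrist_force': [-0.0732, 0.3932, -1.9044], 'grip_width': 0.661, 'gripper_force': 29.975}
t 14.4 p [ 0.5519 -0.007   0.0475] grip 0.661 29.98 F [-0.1  0.4 -1.9]
[1.9, -0.5, 0.5] [-0.0, 0.001, -0.012]
-
```

Call:
{"op": "carry_out", "data": {"commands": [[[0, 0, 1, 0, 0, -0.012, -1], [0, 0, 2, 0, 0, -0.012, -1], [0, 0, 2, 0, 0, -0.012, 1], [0, 0, 2, 0, 0, -0.012, 1], [0, 0, 2, 0, 0, -0.012, 1]]]}}

```text
time_s: 14.9
ee_pos: [0.5529, -0.007, 0.0458]
tcp_rot: [3.141, 0.062, 0.0]
wrist_force: [-0.1, -1.0, 0.0]
grip_width: 0.869
gripper_force: 0.0
```

Call:
{"op": "carry_out", "data": {"commands": [[[0, 0, 0, 0, 0, 0, 1], [0, 0, -20, 0, 0, 0, 1], [-15, 0, -50, 0, 0, 0, 1], [-60, 0, -70, 0, 0, 0, 1], [-95, 0, -70, 0, 0, 0, 1]]]}}

```text
time_s: 15.4
ee_pos: [0.457, -0.0109, 0.1172]
tcp_rot: [-3.141, -0.062, -0.004]
wrist_force: [0.0, 1.0, -0.2]
grip_width: 1.0
gripper_force: 0.0
```

```bash
cat > tr.py <<'E'
from h import *
def tray(cam="top"):
    s=snap(cam);P=s["P"];c,n=np.cos(np.radians(RY)),np.sin(np.radians(RY))
    d=P[...,:2]-RO; X=(d[...,0]*c+d[...,1]*n)*1000; Y=(-d[...,0]*n+d[...,1]*c)*1000; Z=P[...,2]*1000
    return s,X,Y,Z
E
python3 - <<'E'
from tr import *
plan((rack(-.145,0,.11),down(RY),1),(rack(-.145,0,.034),down(RY),1))
for cam in("top","wrist"):
    s,X,Y,Z=tray(cam); m=(Z>42)&(Z<62)&(X>-135)&(X<5)&(abs(Y)<45); p=np.c_[X,Y][m].astype(np.float32)
    print(cam,m.sum(),cv2.minAreaRect(p)); 
    for a in range(-120,0,20):
        k=m&(X>a)&(X<a+20); print(a,k.sum(),np.median(Z[k]).round(1),np.percentile(Y[k],[1,99]).round(1))
    cv2.imwrite(f"pics/{cam}4.png",s["img"])
E
```

```text
t 15.4 p [ 0.457  -0.0109  0.1172] grip 1.0 0.0 F [ 0.   1.  -0.2]
[-3.1, -0.6, 7.2] [-0.0, -0.002, 0.0]
-
[0.0, -0.0, 76.0] [0.0, 0.0, -0.0]
-Traceback (most recent call last):
  File "<stdin>", line 4, in <module>
IndexError: boolean index did not match indexed array along axis 1; size of axis is 1280 but size of corresponding boolean axis is 640
```

Run:
```python
from tr import *
for cam in("top","wrist"):
    s,X,Y,Z=tray(cam); m=(Z>42)&(Z<62)&(X>-135)&(X<5)&(abs(Y)<45); p=np.dstack([X,Y])[m].astype(np.float32)
    print(cam,m.sum(),cv2.minAreaRect(p)); 
    for a in range(-120,0,20):
        k=m&(X>a)&(X<a+20)
        if k.any(): print(a,k.sum(),np.median(Z[k]).round(1),np.percentile(Y[k],[1,99]).round(1))
    cv2.imwrite(f"pics/{cam}4.png",s["img"])
```

```text
top 62 ((-8.139354705810547, 4.518829345703125), (74.25662231445312, 31.177181243896484), 85.82392120361328)
-40 6 52.6 [-31.7 -29.1]
-20 38 54.3 [-32.8  36.1]
wrist 3506 ((-68.25848388671875, -0.7818069458007812), (62.21682357788086, 97.5709228515625), 89.26036834716797)
-120 1070 47.8 [-31.   30.5]
-100 538 49.2 [-31.4  30.4]
-80 585 50.4 [-31.7  30.1]
-60 623 51.7 [-31.9  29.9]
-40 681 52.9 [-32.1  29.6]
-20 9 52.9 [-31.2  29. ]
```

View pics/wrist4.png

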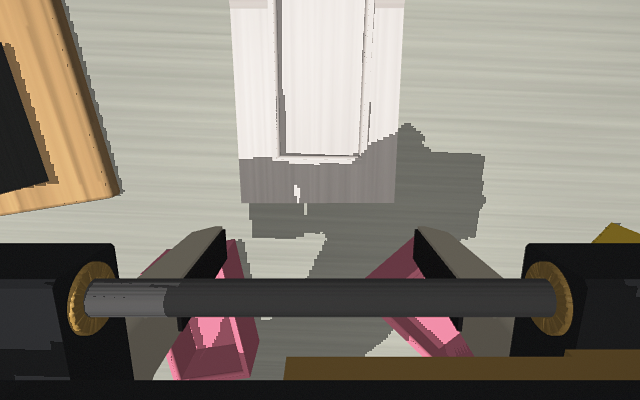

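The tray rests on the ledge and lip: rear at rack x about -117, centred to 1 mm, rear rim at row 157. Next I half-close the fingers, descend behind it and push upright.

Call:
{"op": "carry_out", "data": {"commands": [[[-3, 0, 0, 0, 0, 0, -0.5], [-3, 0, 0, 0, 0, 0, -0.5], [-3, 0, 0, 0, 0, 0, -0.5], [-3, 0, 10, 0, 0, 0, -0.5], [-3, 0, 30, 0, 0, 0, -0.5]]]}}

```text
time_s: 16.05
ee_pos: [0.4563, -0.0107, 0.0857]
tcp_rot: [3.141, 0.064, 0.003]
wrist_force: [0.5, -0.1, -1.0]
grip_width: 0.622
gripper_force: 0.0
```

Call:
{"op": "carry_out", "data": {"commands": [[[0, 0, 25, 0, 0, 0, -0.5], [0, 0, 40, 0, 0, 0, -0.5], [0, 0, 49, 0, 0, 0, -0.5], [0, 0, 49, 0, 0, 0, -0.5]]]}}

```text
time_s: 16.45
ee_pos: [0.4549, -0.0111, 0.0354]
tcp_rot: [3.141, 0.061, -0.003]
wrist_force: [-0.4, 0.3, -0.2]
grip_width: 0.285
gripper_force: 0.0
```

Run:
```python
from h import *
plan((rack(-.124,-.0007,.036),down(RY),1),(rack(-.075,-.0007,.036),down(RY),1))
```

```text
t 16.45 p [ 0.4549 -0.0111  0.0354] grip 0.285 0.0 F [-0.4  0.3 -0.2]
[20.0, -0.1, -0.6] [0.0, 0.002, -0.0]
-
[49.0, 0.0, 0.0] [0.0, -0.0, 0.0]
-
```

Call:
{"op": "carry_out", "data": {"commands": [[[8, 0, 0, 0, 0, 0, -0.5], [16, 0, 0, 0, 0, 0, -0.5], [24, 0, 0, 0, 0, 0, -0.5], [32, 0, 0, 0, 0, 0, -0.5], [40, 0, 0, 0, 0, 0, -0.5]]]}}

```text
time_s: 16.95
ee_pos: [0.4954, -0.0089, 0.0369]
tcp_rot: [-3.141, -0.063, 0.0]
wrist_force: [-2.0, 0.9, 1.0]
grip_width: 0.252
gripper_force: 1.0
```

Call:
{"op": "carry_out", "data": {"commands": [[[7, 0, 0, 0, 0, 0, -0.5], [14, 0, 0, 0, 0, 0, -0.5], [21, 0, 0, 0, 0, 0, -0.5], [26, 0, 0, 0, 0, 0, -0.5], [30, 0, 0, 0, 0, 0, -0.5]]]}}

```text
time_s: 17.45
ee_pos: [0.5252, -0.008, 0.0366]
tcp_rot: [3.141, 0.063, -0.0]
wrist_force: [-3.1, -0.4, 2.0]
grip_width: 0.249
gripper_force: 1.2
```

```bash
cat >> tr.py <<'E'
def look(cam="scene",x0=-140,x1=6):
    s,X,Y,Z=tray(cam); m=(Z>39.5)&(Z<72)&(X>x0)&(X<x1)&(abs(Y)<40); p=np.dstack([X,Y])[m].astype(np.float32)
    if len(p)>3: print(cam,m.sum(),cv2.minAreaRect(p))
    for a in range(x0,x1,15):
        k=m&(X>a)&(X<a+15)
        if k.sum()>3: print(a,k.sum(),np.percentile(Z[k],[5,50,95]).round(1),np.percentile(Y[k],[1,99]).round(1))
    return s
E
python3 - <<'E'
from tr import *
plan((rack(-.050,-.0007,.036),down(RY),1))
look("wrist")
E
```

```text
t 17.45 p [ 0.5252 -0.008   0.0366] grip 0.249 1.23 F [-3.1 -0.4  2. ]
[23.7, 0.3, 0.6] [0.0, 0.0, 0.001]
-
wrist 10972 ((-37.819053649902344, -0.028339385986328125), (87.7308349609375, 62.3944091796875), 0.09539469331502914)
-95 18 [39.9 52.4 59.6] [-12.7  10.6]
-80 539 [44.4 57.9 69.9] [-22.7  24.2]
-65 3332 [45.8 48.3 68.3] [-30.5  30.4]
-50 830 [48.1 50.  51.4] [-30.9  30.9]
-35 913 [49.8 51.7 53.2] [-30.9  30.9]
-20 1694 [39.6 52.4 54.7] [-30.8  30.9]
-5 3646 [39.6 40.6 55.6] [-30.5  30.5]
```

Call:
{"op": "carry_out", "data": {"commands": [[[4, 0, 0, 0, 0, 0, -0.5], [8, 0, 0, 0, 0, 0, -0.5], [12, 0, 0, 0, 0, 0, -0.5], [16, 0, 0, 0, 0, 0, -0.5], [20, 0, 0, 0, 0, 0, -0.5]]]}}

```text
time_s: 18.0
ee_pos: [0.5449, -0.0072, 0.0366]
tcp_rot: [-3.141, -0.063, 0.001]
wrist_force: [-2.8, 0.4, 1.5]
grip_width: 0.252
gripper_force: 1.5
```

Run:
```python
from tr import *
plan((rack(-.050,-.0007,.036),down(RY),1))
look("wrist")
```

```text
t 18.0 p [ 0.5449 -0.0072  0.0366] grip 0.252 1.51 F [-2.8  0.4  1.5]
[3.9, 0.4, 0.6] [-0.0, 0.0, 0.001]
-
wrist 9067 ((-27.851205825805664, 0.0093994140625), (62.63511276245117, 67.69991302490234), 89.99817657470703)
-65 225 [44.  56.9 69. ] [-12.7  10.7]
-50 3503 [41.2 48.6 68.8] [-30.2  30.1]
-35 795 [48.5 50.4 52.2] [-30.9  30.9]
-20 1222 [39.6 52.4 54.6] [-30.8  30.9]
-5 3322 [39.7 40.8 55.9] [-30.4  30.5]
```

Call:
{"op": "carry_out", "data": {"commands": [[[-5, 0, 0, 0, 0, 0, -0.5], [-20, 0, 0, 0, 0, 0, -0.5], [-30, 0, -10, 0, 0, 0, -0.5], [-30, 0, -30, 0, 0, 0, -0.5], [-30, 0, -40, 0, 0, 0, -0.5]]]}}

```text
time_s: 18.55
ee_pos: [0.515, -0.0087, 0.0783]
tcp_rot: [-3.141, -0.061, -0.002]
wrist_force: [-0.2, -0.1, 0.6]
grip_width: 0.247
gripper_force: 0.0
```

Run:
```python
from tr import *
plan((rack(-.085,-.0007,.075),down(RY,40),2),(rack(-.075,-.0007,.047),down(RY,40),1),(rack(-.030,-.0007,.045),down(RY,40),1))
look("wrist")
```

```text
t 18.55 p [ 0.515  -0.0087  0.0783] grip 0.247 0.0 F [-0.2 -0.1  0.6]
[-0.5, 0.0, 1.7] [-0.0, 0.348, -0.0]
[-1.1, 0.0, 1.4] [-0.0, 0.348, -0.0]
-
[-10.3, 0.0, 27.9] [0.0, -0.0, -0.0]
-
[33.2, -0.0, 30.5] [0.0, 0.0, -0.0]
-
wrist 10535 ((-16.794368743896484, 0.11341285705566406), (62.43885803222656, 45.52611541748047), 89.95854187011719)
-50 1298 [43.3 58.6 60. ] [-30.   30.4]
-35 3395 [41.8 43.3 58.3] [-30.5  30.4]
-20 3477 [40.4 41.8 56.8] [-30.4  30.5]
-5 2365 [39.7 40.7 55.7] [-30.4  30.5]
```

The tray has tipped nose-down: rear at rack x about -39.5, rim at 60 mm. Next I lean the tool.

Call:
{"op": "carry_out", "data": {"commands": [[[0, 0, 0, 0, 0.09, 0, -0.5], [0, 0, 0, 0, 0.18, 0, -0.5], [0, 0, 0, 0, 0.26, 0, -0.5], [0, 0, 0, 0, 0.35, 0, -0.5], [0, 0, 0, 0, 0.35, 0, -0.5]]]}}

```text
time_s: 19.1
ee_pos: [0.5367, -0.0107, 0.1214]
tcp_rot: [-3.099, -0.061, -0.442]
wrist_force: [0.2, 0.2, 0.2]
grip_width: 0.249
gripper_force: 0.0
```

Call:
{"op": "carry_out", "data": {"commands": [[[0, 0, 0, 0, 0.09, 0, -0.5], [0, 0, 0, 0, 0.18, 0, -0.5], [0, 0, 0, 0, 0.26, 0, -0.5], [0, 0, 0, 0, 0.35, 0, -0.5], [0, 0, 0, 0, 0.35, 0, -0.5]]]}}

```text
time_s: 19.6
ee_pos: [0.5678, -0.0173, 0.2337]
tcp_rot: [-3.021, -0.066, -0.762]
wrist_force: [0.8, -0.3, -0.2]
grip_width: 0.25
gripper_force: 0.0
```

Run:
```python
from tr import *
print(ctrl.observe()["q"].round(2))
plan((rack(-.070,-.0004,.048),down(RY,40),1),(rack(-.035,-.0004,.046),down(RY,40),1),(rack(.003,-.0004,.044),down(RY,40),1))
```

```text
[-0.29  0.27  0.28  2.33 -1.04  0.11 -0.55]
t 19.6 p [ 0.5678 -0.0173  0.2337] grip 0.25 0.0 F [ 0.8 -0.3 -0.2]
[-122.0, -8.7, 145.3] [-0.016, 0.204, -0.001]
-
[25.5, 0.0, 24.0] [0.0, 0.0, -0.0]
-
[27.8, -0.0, 26.0] [0.0, 0.0, -0.0]
-
```

```bash
cat > fk.py <<'E'
from h import *
from scipy.optimize import least_squares
D=[([-1.3097,.6001,-.0025,1.6001,.0018,.9429,-.0798],[.2401,.6836,.2178],[-.528,-3.0968,.0023]),
([-.4421,.7214,.5382,2.1485,-.8132,.4849,-.8117],[.5519,-.007,.0475],[-3.1412,-.0431,.0016])]
o=ctrl.observe(); D.append((o["q"],o["ee_pos"],o["tcp_rot"]))
def fk(q,a,s=(-1,1,-1,1,-1,1,-1),off=0,off7=0,tail=None):
    h,u,b,c=a; Rz=lambda t:R.from_euler("z",t); Ry=lambda t:R.from_euler("y",t)
    r=Rz(s[0]*q[0]+off)*Ry(q[1]*s[1]); p=np.array([0,0,h])+r.apply([0,0,u])
    r=r*Rz(s[2]*q[2])*Ry(q[3]*s[3]); p=p+r.apply([0,0,b])
    r=r*Rz(s[4]*q[4])*Ry(q[5]*s[5]); p=p+r.apply([0,0,c])
    return p,r*Rz(s[6]*q[6]+off7)
if __name__=="__main__":
    import itertools
    res=[]
    for s in itertools.product((-1,1),repeat=4):
        sg=(s[0],1,s[1],1,s[2],1,s[3])
        for o0 in(0,np.pi/2,np.pi,-np.pi/2):
          def f(x):
            e=[]
            for q,p,rv in D:
                pp,rr=fk(q,x[:4],sg,x[4],x[5]); e+=[(pp-p)*5,(rr.inv()*R.from_rotvec(rv)).as_rotvec()]
            return np.concatenate(e)
          for o7 in(0,1.57,3.14,-1.57):
            k=least_squares(f,[.35,.4,.4,.3,o0,o7]); res.append((k.cost,sg,k.x.round(4).tolist()))
    res.sort(key=lambda t:t[0])
    for r in res[:3]: print(r)
E
python3 fk.py
```

```text
(np.float64(0.0037818535261737903), (-1, 1, -1, 1, -1, 1, -1), [0.2941, 0.6514, 0.4468, 0.3468, -0.0875, 1.4868])
(np.float64(0.00378185352617381), (-1, 1, -1, 1, -1, 1, -1), [0.2941, 0.6514, 0.4468, 0.3468, -0.0875, -4.7964])
(np.float64(0.0037818535261738176), (-1, 1, -1, 1, -1, 1, -1), [0.2941, 0.6514, 0.4468, 0.3468, -0.0875, 1.4868])
```

```bash
cat > ik.py <<'E'
from fk import *
A=[.2941,.6514,.4468,.3468]; lo=np.array([-2.57,-.35,-1.29,.11,-1.05,.11,-2.63]); hi=np.array([2.57,1.97,1.29,2.56,4.19,1.86,2.63])
F=lambda q:fk(q,A,off=-.0875,off7=1.4868)
def ik(p,r,q0,w=.02,ref=None):
    ref=q0 if ref is None else ref
    f=lambda q:np.r_[(F(q)[0]-p)*5,(F(q)[1].inv()*r).as_rotvec(),w*(q-ref)]
    k=least_squares(f,np.clip(q0,lo+.01,hi-.01),bounds=(lo,hi)); e=f(k.x)[:6]; return k.x,np.linalg.norm(e)
E
python3 - <<'E'
from ik import *
rng=np.random.default_rng(0)
for lean in(30,40):
  for x,z in((-.075,.06),(.003,.044)):
    for yaw,l in((RY,lean),(RY+180,-lean)):
      S=[]
      for _ in range(25):
        q0=rng.uniform(lo,hi); q,e=ik(rack(x,0,z),down(yaw,l),q0,0.001)
        if e<.01: S.append((round(float(np.min(np.minimum(q-lo,hi-q))),2),q.round(2).tolist()))
      S.sort(key=lambda t:-t[0]); print(lean,x,yaw,len(S),*S[:3],sep="\n   ")
E
```

```text
30
   -0.075
   2.25
   0
30
   -0.075
   182.25
   0
30
   0.003
   2.25
   14
   (0.14, [-0.6, 0.88, 0.84, 2.42, 4.02, 0.81, 0.58])
   (0.14, [-0.5, 0.81, 0.67, 2.42, 3.9, 0.71, 0.72])
   (0.14, [0.07, 0.71, -0.19, 2.42, 2.97, 0.51, 1.74])
30
   0.003
   182.25
   17
   (0.14, [0.49, 0.89, -0.87, 2.42, 2.3, 0.78, -0.65])
   (0.14, [0.28, 0.76, -0.5, 2.42, 2.62, 0.59, -1.01])
   (0.14, [0.46, 0.86, -0.81, 2.42, 2.34, 0.74, -0.7])
40
   -0.075
   2.25
   0
40
   -0.075
   182.25
   0
40
   0.003
   2.25
   12
   (0.02, [-0.41, 0.88, 0.55, 2.54, 3.59, 1.0, 1.02])
   (0.02, [-0.45, 0.9, 0.62, 2.54, 3.63, 1.03, 0.96])
   (0.02, [-0.11, 0.8, 0.09, 2.54, 3.27, 0.9, 1.42])
40
   0.003
   182.25
   11
   (0.02, [-0.05, 0.8, -0.0, 2.54, 3.2, 0.9, -1.64])
   (0.02, [-0.07, 0.8, 0.02, 2.54, 3.22, 0.9, -1.65])
   (0.02, [0.08, 0.81, -0.2, 2.54, 3.06, 0.9, -1.46])
```

```bash
cat > flip.py <<'E'
from ik import *
def go(Q2,n,nshow):
    o=ctrl.observe(); q=o["q"]; print("t",o["time_s"],"q",q.round(2),"p",o["ee_pos"].round(3))
    M=[T(*F(q+(Q2-q)*k/n)) for k in range(n+1)]
    print("tcp",[m[:3,3].round(3).tolist() for m in M])
    for k in range(nshow):
        D=np.linalg.inv(M[k])@M[k+1]; print((D[:3,3]*1000).round(0).tolist(),R.from_matrix(D[:3,:3]).as_rotvec().round(2).tolist())
E
python3 - <<'E'
from flip import *
q=ctrl.observe()["q"]
Q1,e=ik(np.array([.52,-.01,.27]),down(RY),q,.005); print("Q1",Q1.round(2),e)
Q2,e=ik(np.array([.55,-.01,.25]),down(RY+180,-30),np.array([.2,.5,-.3,2.2,2.7,.5,-1.2]),.02); print("Q2",Q2.round(2),e)
go(Q1,2,2)
M=[F(Q1+(Q2-Q1)*k/8) for k in range(9)]; print([m[0].round(3).tolist() for m in M])
for lean in(20,30,35,40):
    for x in(-.07,-.06,-.05,-.045,-.04,-.03):
        q,e=ik(rack(x,0,.046),down(RY+180,-lean),np.array([.28,.76,-.5,2.42,2.62,.59,-1.01]),.001); print(lean,x,round(e,4),q.round(2)) if e<.01 else 0
E
```

```text
Q1 [-0.6   0.36  0.72  2.01 -0.31  0.87 -1.25] 6.382385366632727e-05
Q2 [ 0.49  0.27 -0.66  2.38  1.49  0.16  0.05] 0.011840591612297694
t 19.6 q [-0.29  0.27  0.28  2.33 -1.04  0.11 -0.55] p [ 0.568 -0.017  0.234]
tcp [[0.567, -0.011, 0.236], [0.568, 0.029, 0.243], [0.52, -0.01, 0.27]]
[6.0, -40.0, -6.0] [0.14, -0.19, -0.02]
[-41.0, 31.0, -44.0] [-0.1, -0.31, 0.05]
[[0.52, -0.01, 0.27], [0.504, -0.057, 0.249], [0.501, -0.094, 0.237], [0.508, -0.118, 0.23], [0.523, -0.126, 0.227], [0.54, -0.117, 0.228], [0.553, -0.093, 0.233], [0.558, -0.056, 0.24], [0.55, -0.01, 0.249]]
20 -0.07 0.0 [ 0.21  0.67 -0.39  2.45  2.5   0.37 -0.95]
20 -0.06 0.0 [ 0.19  0.67 -0.37  2.43  2.5   0.34 -0.94]
20 -0.05 0.0 [ 0.18  0.67 -0.35  2.41  2.49  0.32 -0.93]
20 -0.045 0.0 [ 0.17  0.67 -0.34  2.4   2.49  0.31 -0.93]
20 -0.04 0.0 [ 0.16  0.67 -0.33  2.39  2.49  0.3  -0.92]
20 -0.03 0.0 [ 0.15  0.66 -0.31  2.36  2.48  0.27 -0.92]
30 -0.06 0.0035 [ 0.3   0.77 -0.54  2.56  2.66  0.72 -1.08]
30 -0.05 0.0 [ 0.3   0.77 -0.54  2.54  2.66  0.7  -1.07]
30 -0.045 0.0 [ 0.3   0.77 -0.54  2.53  2.66  0.69 -1.06]
30 -0.04 0.0 [ 0.3   0.77 -0.53  2.52  2.65  0.68 -1.06]
30 -0.03 0.0 [ 0.29  0.76 -0.53  2.5   2.64  0.66 -1.05]
35 -0.03 0.0 [ 0.31  0.82 -0.56  2.56  2.73  0.85 -1.11]
```

Call:
{"op": "carry_out", "data": {"commands": [[[3, -20, -3, 0.07, -0.1, 0, -0.5], [6, -40, -6, 0.14, -0.19, 0, -0.5], [6, -40, -6, 0.14, -0.19, 0, -0.5], [6, -40, -6, 0.14, -0.19, 0, -0.5]]]}}

```text
time_s: 20.0
ee_pos: [0.5692, 0.0235, 0.2418]
tcp_rot: [-2.95, -0.12, -0.446]
wrist_force: [-0.2, -0.1, -0.7]
grip_width: 0.249
gripper_force: 0.0
```

Call:
{"op": "carry_out", "data": {"commands": [[[-20, 15, -22, -0.05, -0.16, 0.02, -0.5], [-41, 31, -44, -0.1, -0.31, 0.05, -0.5], [-41, 31, -44, -0.1, -0.31, 0.05, -0.5], [-41, 31, -44, -0.1, -0.31, 0.05, -0.5]]]}}

```text
time_s: 20.4
ee_pos: [0.5201, -0.0166, 0.266]
tcp_rot: [-3.09, -0.061, 0.015]
wrist_force: [-0.0, 0.1, -0.0]
grip_width: 0.25
gripper_force: 0.0
```

Run:
```python
from flip import *
Q2,e=ik(np.array([.54,-.01,.13]),down(RY+180,-30),np.array([.3,.7,-.53,2.42,2.66,.6,-1.07]),.005); print("Q2",Q2.round(3).tolist(),e)
go(Q2,8,4)
```

```text
Q2 [0.313, 0.524, -0.506, 2.512, 2.605, 0.431, -1.041] 1.3798441989412774e-05
t 20.4 q [-0.66  0.4   0.87  2.03 -0.45  0.91 -1.07] p [ 0.52  -0.017  0.266]
tcp [[0.511, -0.013, 0.262], [0.45, -0.09, 0.229], [0.424, -0.161, 0.216], [0.432, -0.212, 0.208], [0.465, -0.234, 0.195], [0.507, -0.22, 0.175], [0.541, -0.172, 0.152], [0.555, -0.097, 0.135], [0.54, -0.01, 0.13]]
[-64.0, 77.0, 30.0] [-0.2, -0.2, -0.28]
[-43.0, 56.0, 29.0] [-0.17, -0.15, -0.33]
[-18.0, 43.0, 25.0] [-0.16, -0.09, -0.36]
[7.0, 37.0, 18.0] [-0.17, -0.03, -0.37]
```

Call:
{"op": "carry_out", "data": {"commands": [[[-20, 25, 10, -0.07, -0.07, -0.09, -0.5], [-42, 51, 20, -0.13, -0.13, -0.19, -0.5], [-64, 77, 30, -0.2, -0.2, -0.28, -0.5], [-64, 77, 30, -0.2, -0.2, -0.28, -0.5]]]}}

```text
time_s: 20.8
ee_pos: [0.4552, -0.0952, 0.2313]
tcp_rot: [2.936, 0.485, -0.303]
wrist_force: [-0.2, 0.9, -0.4]
grip_width: 0.249
gripper_force: 0.0
```

Call:
{"op": "carry_out", "data": {"commands": [[[-14, 18, 10, -0.06, -0.05, -0.11, -0.5], [-28, 37, 20, -0.12, -0.1, -0.22, -0.5], [-43, 56, 29, -0.17, -0.15, -0.33, -0.5], [-43, 56, 29, -0.17, -0.15, -0.33, -0.5]]]}}

```text
time_s: 21.2
ee_pos: [0.4305, -0.1653, 0.2201]
tcp_rot: [2.641, 0.92, -0.484]
wrist_force: [0.0, 0.0, 0.9]
grip_width: 0.252
gripper_force: 0.0
```

Run:
```python
from flip import *
go(np.array([0.313, 0.524, -0.506, 2.512, 2.605, 0.431, -1.041]),6,6)
```

```text
t 21.2 q [-0.65  0.52  0.89  2.17  0.05  0.77 -0.74] p [ 0.43  -0.165  0.22 ]
tcp [[0.407, -0.157, 0.214], [0.391, -0.216, 0.205], [0.416, -0.25, 0.189], [0.464, -0.245, 0.164], [0.512, -0.197, 0.137], [0.542, -0.112, 0.123], [0.54, -0.01, 0.13]]
[-39.0, 34.0, 34.0] [-0.1, -0.17, -0.36]
[-4.0, 38.0, 24.0] [-0.14, -0.08, -0.38]
[22.0, 49.0, 9.0] [-0.2, -0.02, -0.37]
[35.0, 64.0, -7.0] [-0.25, 0.01, -0.35]
[36.0, 80.0, -23.0] [-0.29, 0.0, -0.33]
[27.0, 92.0, -35.0] [-0.3, -0.03, -0.33]
```

Call:
{"op": "carry_out", "data": {"commands": [[[-13, 11, 11, -0.03, -0.06, -0.12, -0.5], [-26, 23, 22, -0.07, -0.11, -0.24, -0.5], [-39, 34, 34, -0.1, -0.17, -0.36, -0.5], [-39, 34, 34, -0.1, -0.17, -0.36, -0.5]]]}}

```text
time_s: 21.6
ee_pos: [0.417, -0.2246, 0.2115]
tcp_rot: [2.309, 1.328, -0.712]
wrist_force: [0.3, -0.4, -0.3]
grip_width: 0.251
gripper_force: 0.0
```

Call:
{"op": "carry_out", "data": {"commands": [[[-1, 13, 8, -0.05, -0.03, -0.13, -0.5], [-3, 25, 16, -0.1, -0.06, -0.26, -0.5], [-4, 38, 24, -0.14, -0.08, -0.38, -0.5], [-4, 38, 24, -0.14, -0.08, -0.38, -0.5]]]}}

```text
time_s: 22.0
ee_pos: [0.4437, -0.2589, 0.1982]
tcp_rot: [1.921, 1.739, -0.784]
wrist_force: [-0.6, 0.5, 0.1]
grip_width: 0.248
gripper_force: 0.0
```

Run:
```python
from flip import *
go(np.array([0.313, 0.524, -0.506, 2.512, 2.605, 0.431, -1.041]),5,5)
```

```text
t 22.0 q [-0.6   0.65  0.87  2.27  0.53  0.5  -0.42] p [ 0.444 -0.259  0.198]
tcp [[0.412, -0.253, 0.19], [0.418, -0.26, 0.156], [0.448, -0.241, 0.123], [0.488, -0.19, 0.1], [0.524, -0.109, 0.1], [0.54, -0.01, 0.13]]
[18.0, 11.0, 29.0] [-0.05, -0.01, -0.34]
[25.0, 40.0, 9.0] [-0.15, 0.0, -0.31]
[21.0, 65.0, -12.0] [-0.23, -0.02, -0.28]
[9.0, 82.0, -31.0] [-0.28, -0.06, -0.26]
[-5.0, 94.0, -46.0] [-0.29, -0.1, -0.25]
```

Run:
```python
from flip import *
o=ctrl.observe(); plan((o["ee_pos"]+[0.03,0,.06],R.from_rotvec(o["tcp_rot"]),1))
```

```text
t 22.0 p [ 0.4437 -0.2589  0.1982] grip 0.248 0.0 F [-0.6  0.5  0.1]
[-38.2, 26.4, -48.5] [0.0, 0.0, -0.0]
-
```

Call:
{"op": "carry_out", "data": {"commands": [[[-20, 14, -25, 0, 0, 0, -0.5], [-38, 26, -48, 0, 0, 0, -0.5], [-38, 26, -48, 0, 0, 0, -0.5]]]}}

```text
time_s: 22.3
ee_pos: [0.4761, -0.2588, 0.2609]
tcp_rot: [1.925, 1.733, -0.776]
wrist_force: [0.2, 0.1, -0.2]
grip_width: 0.248
gripper_force: 0.0
```

Run:
```python
from flip import *
q=ctrl.observe()["q"]
for ref in([-.5,.6,.7,2.4,2.8,.4,-.5],[0.313, 0.524, -0.506, 2.512, 2.605, 0.431, -1.041]):
  Q2,e=ik(np.array([.54,-.01,.15]),down(RY+180,-30),np.array(ref),.01); print("Q2",Q2.round(3).tolist(),e)
  go(Q2,5,5)
```

```text
Q2 [0.14, 0.438, -0.25, 2.495, 2.907, 0.312, -1.344] 0.00044420383160185346
t 22.3 q [-0.62  0.55  0.87  2.15  0.51  0.69 -0.34] p [ 0.476 -0.259  0.261]
tcp [[0.446, -0.256, 0.255], [0.473, -0.289, 0.243], [0.523, -0.275, 0.216], [0.565, -0.212, 0.184], [0.574, -0.114, 0.159], [0.54, -0.01, 0.15]]
[-16.0, 33.0, 25.0] [-0.13, -0.12, -0.27]
[16.0, 56.0, 6.0] [-0.21, -0.05, -0.27]
[37.0, 72.0, -13.0] [-0.27, 0.0, -0.25]
[49.0, 83.0, -29.0] [-0.29, 0.03, -0.24]
[54.0, 88.0, -37.0] [-0.28, 0.04, -0.25]
Q2 [0.308, 0.467, -0.487, 2.496, 2.582, 0.357, -1.023] 3.0454676307529456e-05
t 22.3 q [-0.62  0.55  0.87  2.15  0.51  0.69 -0.34] p [ 0.476 -0.259  0.261]
tcp [[0.446, -0.256, 0.255], [0.464, -0.278, 0.226], [0.502, -0.262, 0.189], [0.539, -0.204, 0.156], [0.556, -0.113, 0.141], [0.54, -0.01, 0.15]]
[3.0, 25.0, 33.0] [-0.09, -0.08, -0.3]
[25.0, 48.0, 12.0] [-0.18, -0.03, -0.29]
[35.0, 67.0, -10.0] [-0.25, -0.0, -0.27]
[35.0, 81.0, -29.0] [-0.29, -0.01, -0.25]
[31.0, 91.0, -42.0] [-0.29, -0.02, -0.25]
```

Call:
{"op": "carry_out", "data": {"commands": [[[-5, 11, 8, -0.04, -0.04, -0.09, -0.5], [-11, 22, 17, -0.09, -0.08, -0.18, -0.5], [-16, 33, 25, -0.13, -0.12, -0.27, -0.5], [-16, 33, 25, -0.13, -0.12, -0.27, -0.5]]]}}

```text
time_s: 22.7
ee_pos: [0.5011, -0.2911, 0.2472]
tcp_rot: [1.542, 1.948, -0.841]
wrist_force: [-0.1, 0.7, -0.1]
grip_width: 0.249
gripper_force: 0.0
```

Call:
{"op": "carry_out", "data": {"commands": [[[5, 18, 2, -0.07, -0.02, -0.09, -0.5], [10, 37, 4, -0.14, -0.03, -0.18, -0.5], [16, 56, 6, -0.21, -0.05, -0.27, -0.5], [16, 56, 6, -0.21, -0.05, -0.27, -0.5]]]}}

```text
time_s: 23.1
ee_pos: [0.5537, -0.2755, 0.2233]
tcp_rot: [1.143, 2.161, -0.743]
wrist_force: [-0.0, -0.5, 0.7]
grip_width: 0.253
gripper_force: 0.0
```

Run:
```python
from flip import *
o=ctrl.observe(); q=o["q"];print(R.from_rotvec(o["tcp_rot"]).apply([[1,0,0],[0,0,1]]).round(2).tolist())
for ref in([-.5,.6,.7,2.4,2.8,.4,-.5],q):
  Q2,e=ik(np.array([.53,-.01,.16]),down(RY+180,-30),np.array(ref),.01); print("Q2",Q2.round(3).tolist(),e)
  go(Q2,4,4)
```

```text
[[-0.47, 0.53, -0.71], [0.23, -0.7, -0.68]]
Q2 [0.147, 0.407, -0.254, 2.507, 2.907, 0.293, -1.345] 0.0004796725659332729
t 23.1 q [-0.69  0.73  1.06  2.29  1.26  0.12 -0.54] p [ 0.554 -0.275  0.223]
tcp [[0.522, -0.284, 0.213], [0.503, -0.246, 0.142], [0.506, -0.185, 0.111], [0.521, -0.105, 0.118], [0.53, -0.01, 0.16]]
[79.0, 19.0, 18.0] [-0.11, 0.15, -0.23]
[45.0, 51.0, -10.0] [-0.19, 0.05, -0.21]
[15.0, 72.0, -36.0] [-0.24, -0.05, -0.2]
[-8.0, 88.0, -55.0] [-0.24, -0.12, -0.21]
Q2 [0.317, 0.434, -0.492, 2.507, 2.572, 0.335, -1.018] 0.0009263656222429264
t 23.1 q [-0.69  0.73  1.06  2.29  1.26  0.12 -0.54] p [ 0.554 -0.275  0.223]
tcp [[0.522, -0.284, 0.213], [0.495, -0.242, 0.126], [0.494, -0.176, 0.09], [0.511, -0.097, 0.104], [0.53, -0.01, 0.16]]
[96.0, 19.0, 25.0] [-0.1, 0.19, -0.24]
[53.0, 53.0, -8.0] [-0.19, 0.07, -0.22]
[11.0, 71.0, -39.0] [-0.23, -0.06, -0.21]
[-21.0, 82.0, -62.0] [-0.22, -0.16, -0.21]
```

```bash
cat >> flip.py <<'E'
def go2(Q2,n,lift):
    o=ctrl.observe(); q=o["q"]; print("t",o["time_s"],"q",q.round(2),"p",o["ee_pos"].round(3))
    A=T(o["ee_pos"],R.from_rotvec(o["tcp_rot"])); C=np.linalg.inv(T(*F(q)))@A; b=A[:3,3]-F(q)[0]
    for k in range(1,n+1):
        p,r=F(q+(Q2-q)*k/n); B=T(p+b*(1-k/n)+[0,0,lift[k-1]],r); D=np.linalg.inv(A)@B
        print("->",B[:3,3].round(3),(D[:3,3]*1000).round(0).tolist(),R.from_matrix(D[:3,:3]).as_rotvec().round(2).tolist()); A=B
E
python3 - <<'E'
from flip import *
go2(np.array([0.147, 0.407, -0.254, 2.507, 2.907, 0.293, -1.345]),4,[.06,.07,.05,0.0])
E
```

```text
t 23.1 q [-0.69  0.73  1.06  2.29  1.26  0.12 -0.54] p [ 0.554 -0.275  0.223]
-> [ 0.527 -0.24   0.21 ] [41.0, -3.0, -22.0] [-0.05, 0.18, -0.25]
-> [ 0.521 -0.181  0.186] [46.0, 41.0, -16.0] [-0.19, 0.05, -0.21]
-> [ 0.529 -0.103  0.171] [30.0, 72.0, -17.0] [-0.24, -0.05, -0.2]
-> [ 0.53 -0.01  0.16] [21.0, 90.0, -10.0] [-0.24, -0.12, -0.21]
```

Call:
{"op": "carry_out", "data": {"commands": [[[14, -1, -7, -0.02, 0.06, -0.08, -0.5], [28, -2, -14, -0.03, 0.12, -0.17, -0.5], [41, -3, -22, -0.05, 0.18, -0.25, -0.5], [41, -3, -22, -0.05, 0.18, -0.25, -0.5]]]}}

```text
time_s: 23.5
ee_pos: [0.526, -0.2403, 0.2117]
tcp_rot: [0.963, 2.491, -0.705]
wrist_force: [0.3, -0.4, 0.0]
grip_width: 0.253
gripper_force: 0.0
```

Call:
{"op": "carry_out", "data": {"commands": [[[15, 14, -5, -0.06, 0.02, -0.07, -0.5], [30, 28, -10, -0.13, 0.03, -0.14, -0.5], [46, 41, -16, -0.19, 0.05, -0.21, -0.5], [46, 41, -16, -0.19, 0.05, -0.21, -0.5]]]}}

```text
time_s: 23.9
ee_pos: [0.5193, -0.1817, 0.1866]
tcp_rot: [0.665, 2.673, -0.503]
wrist_force: [-0.0, -0.1, 1.3]
grip_width: 0.252
gripper_force: 0.0
```

Run:
```python
from flip import *
go2(np.array([0.147, 0.407, -0.254, 2.507, 2.907, 0.293, -1.345]),3,[.03,.03,0.0])
print(R.from_rotvec(ctrl.observe()["tcp_rot"]).apply([[1,0,0],[0,0,1]]).round(2).tolist())
plan((np.array([.53,-.01,.16]),down(RY+180,-30),2))
```

```text
t 23.9 q [-0.37  0.42  0.46  2.32  0.96  0.29  0.21] p [ 0.519 -0.182  0.187]
-> [ 0.528 -0.164  0.202] [-6.0, 15.0, -19.0] [-0.04, -0.06, -0.15]
-> [ 0.541 -0.104  0.191] [6.0, 61.0, -10.0] [-0.18, -0.09, -0.13]
-> [ 0.53 -0.01  0.16] [32.0, 94.0, -0.0] [-0.26, -0.06, -0.11]
[[-0.83, 0.38, -0.4], [0.24, -0.41, -0.88]]
t 23.9 p [ 0.5193 -0.1817  0.1866] grip 0.252 0.0 F [-0.  -0.1  1.3]
[33.6, 77.1, -22.4] [-0.244, -0.083, -0.201]
[16.0, 85.4, -4.5] [-0.244, -0.083, -0.201]
-
```

Call:
{"op": "carry_out", "data": {"commands": [[[-3, 7, -9, -0.02, -0.03, -0.07, -0.5], [-6, 15, -19, -0.04, -0.06, -0.15, -0.5], [-6, 15, -19, -0.04, -0.06, -0.15, -0.5]]]}}

```text
time_s: 24.2
ee_pos: [0.5284, -0.1638, 0.2025]
tcp_rot: [0.43, 2.68, -0.502]
wrist_force: [-0.2, 0.4, -0.7]
grip_width: 0.253
gripper_force: 0.0
```

Call:
{"op": "carry_out", "data": {"commands": [[[2, 20, -3, -0.06, -0.03, -0.04, -0.5], [4, 40, -6, -0.12, -0.06, -0.09, -0.5], [6, 61, -10, -0.18, -0.09, -0.13, -0.5], [6, 61, -10, -0.18, -0.09, -0.13, -0.5]]]}}

```text
time_s: 24.6
ee_pos: [0.5422, -0.1039, 0.1904]
tcp_rot: [0.18, 2.649, -0.302]
wrist_force: [-0.0, -0.7, -1.2]
grip_width: 0.251
gripper_force: 0.0
```

Run:
```python
from flip import *
go2(np.array([0.147, 0.407, -0.254, 2.507, 2.907, 0.293, -1.345]),2,[.0,.0])
plan((np.array([.53,-.01,.16]),down(RY+180,-30),2))
```

```text
t 24.6 q [-0.29  0.36  0.27  2.41  1.88  0.19 -0.47] p [ 0.542 -0.104  0.19 ]
-> [ 0.537 -0.071  0.168] [17.0, 35.0, 9.0] [-0.07, -0.01, -0.07]
-> [ 0.53 -0.01  0.16] [10.0, 61.0, -7.0] [-0.19, -0.05, -0.04]
t 24.6 p [ 0.5422 -0.1039  0.1904] grip 0.251 0.0 F [-0.  -0.7 -1.2]
[16.0, 47.1, -0.9] [-0.133, -0.027, -0.052]
[13.5, 47.6, 5.0] [-0.133, -0.027, -0.052]
-
```

Branch flipped (q5 at 1.88 and rising). I'll finish reaching the leaned pose.

Call:
{"op": "carry_out", "data": {"commands": [[[8, 17, 4, -0.03, 0, -0.03, -0.5], [17, 35, 9, -0.07, -0.01, -0.07, -0.5], [17, 35, 9, -0.07, -0.01, -0.07, -0.5]]]}}

```text
time_s: 24.9
ee_pos: [0.5358, -0.0711, 0.1674]
tcp_rot: [0.063, 2.658, -0.23]
wrist_force: [0.3, -0.7, 0.2]
grip_width: 0.249
gripper_force: 0.0
```

Call:
{"op": "carry_out", "data": {"commands": [[[3, 20, -2, -0.06, -0.02, -0.01, -0.5], [6, 40, -4, -0.12, -0.03, -0.03, -0.5], [10, 61, -7, -0.19, -0.05, -0.04, -0.5], [10, 61, -7, -0.19, -0.05, -0.04, -0.5]]]}}

```text
time_s: 25.3
ee_pos: [0.5287, -0.0116, 0.1601]
tcp_rot: [-0.054, 2.621, 0.007]
wrist_force: [-0.1, 0.1, -0.1]
grip_width: 0.249
gripper_force: 0.0
```

Run:
```python
from tr import *
print(ctrl.observe()["q"].round(2))
r=down(RY+180,-30)
plan((rack(-.055,-.0004,.08),r,1),(rack(-.053,-.0004,.050),r,1),(rack(.003,-.0004,.046),r,2))
look("scene",-80,0); look("top",-80,0)
```

```text
[ 0.18  0.4  -0.39  2.48  2.43  0.32 -0.93]
t 25.3 p [ 0.5287 -0.0116  0.1601] grip 0.249 0.0 F [-0.1  0.1 -0.1]
[26.5, 4.2, 77.1] [-0.005, -0.003, 0.003]
-
[13.3, 0.0, 27.0] [-0.0, -0.0, 0.0]
-
[-23.2, -0.0, 15.7] [-0.0, -0.0, 0.0]
[-23.2, 0.0, 15.7] [-0.0, -0.0, 0.0]
-
scene 47 ((-20.634862899780273, -24.93372344970703), (40.70647430419922, 12.543261528015137), 9.271444320678711)
-50 5 [43.8 45.2 57.4] [-24.8 -22.5]
-35 13 [42.8 44.7 59.5] [-30.4 -18.9]
-20 22 [41.8 43.7 58.9] [-30.4 -16.9]
-5 7 [40.5 41.2 42.8] [-24.5 -17.5]
top 418 ((-21.496639251708984, 3.534708023071289), (70.77252197265625, 42.74861145019531), 89.9582748413086)
-50 100 [42.9 56.6 61.4] [-30.4  28.9]
-35 145 [40.7 43.7 59.1] [-31.3  28.2]
-20 130 [39.9 42.8 57.7] [-31.3  29.6]
-5 43 [40.  41.9 56.4] [-30.7  36.8]
```

Call:
{"op": "carry_out", "data": {"commands": [[[9, 1, 26, -0.005, 0, 0, -0.5], [18, 3, 52, -0.005, 0, 0, -0.5], [26, 4, 77, -0.005, 0, 0, -0.5], [26, 4, 77, -0.005, 0, 0, -0.5]]]}}

```text
time_s: 25.8
ee_pos: [0.5448, -0.0066, 0.0778]
tcp_rot: [-0.062, 2.624, 0.008]
wrist_force: [0.1, -0.1, 0.3]
grip_width: 0.249
gripper_force: 0.0
```

Call:
{"op": "carry_out", "data": {"commands": [[[4, 0, 8, 0, 0, 0, -0.5], [8, 0, 17, 0, 0, 0, -0.5], [13, 0, 27, 0, 0, 0, -0.5], [13, 0, 27, 0, 0, 0, -0.5]]]}}

```text
time_s: 26.2
ee_pos: [0.5469, -0.006, 0.0509]
tcp_rot: [-0.064, 2.619, 0.012]
wrist_force: [-0.2, -0.5, -0.0]
grip_width: 0.254
gripper_force: 0.0
```

Run:
```python
from tr import *
print(ctrl.observe()["q"].round(2))
r=down(RY+180,-30)
plan((rack(-.025,-.0004,.048),r,1),(rack(.003,-.0004,.046),r,1))
look("wrist",-80,0)
```

```text
[ 0.22  0.71 -0.5   2.51  2.57  0.65 -1.03]
t 26.2 p [ 0.5469 -0.006   0.0509] grip 0.254 0.0 F [-0.2 -0.5 -0. ]
[-21.9, -1.4, 15.9] [0.001, -0.002, 0.01]
-
[-23.2, 0.0, 15.7] [-0.0, -0.0, 0.0]
-
wrist 3316 ((-40.579322814941406, 0.38098907470703125), (68.49752807617188, 52.90823745727539), 0.6834010481834412)
-80 1054 [56.2 64.1 71.2] [-25.3  25.4]
-65 536 [47.5 53.6 68.7] [-24.4  23.6]
-50 1599 [42.5 52.  59.3] [-11.7  12.3]
-20 127 [40.7 41.2 41.9] [-14.8  15.6]
```

Now the leaned push.

Call:
{"op": "carry_out", "data": {"commands": [[[-5, 0, 3, 0, 0, 0.01, -0.5], [-9, -0.5, 7, 0, 0, 0.01, -0.5], [-14, -1, 10, 0, 0, 0.01, -0.5], [-18, -1.4, 13, 0, 0, 0.01, -0.5], [-22, -1.4, 16, 0, 0, 0.01, -0.5]]]}}

```text
time_s: 26.75
ee_pos: [0.5746, -0.0058, 0.0487]
tcp_rot: [-0.051, 2.618, 0.016]
wrist_force: [-2.2, -0.2, 2.0]
grip_width: 0.252
gripper_force: 0.8
```

Run:
```python
from tr import *
r=down(RY+180,-30)
plan((rack(.003,-.0004,.046),r,1))
look("wrist",-80,20)
```

```text
t 26.75 p [ 0.5746 -0.0058  0.0487] grip 0.252 0.8 F [-2.2 -0.2  2. ]
[-22.3, -0.2, 16.0] [0.002, -0.001, -0.001]
-
wrist 3314 ((-16.951017379760742, -5.545684814453125), (52.173980712890625, 72.23199462890625), 78.83973693847656)
-50 1427 [50.8 61.6 70.9] [-26.   24.4]
-35 340 [44.9 51.  69.4] [-20.8  18.8]
-20 1492 [40.5 49.4 56.6] [-12.6  10.9]
10 55 [39.5 39.7 39.9] [-14.8  12.7]
```

Call:
{"op": "carry_out", "data": {"commands": [[[-5, 0, 3, 0, 0, 0, -0.5], [-9, 0, 7, 0, 0, 0, -0.5], [-14, 0, 10, 0, 0, 0, -0.5], [-19, 0, 13, 0, 0, 0, -0.5], [-23, 0, 16, 0, 0, 0, -0.5]]]}}

```text
time_s: 27.3
ee_pos: [0.6027, -0.0045, 0.0461]
tcp_rot: [-0.051, 2.618, 0.017]
wrist_force: [-0.1, -0.3, 0.7]
grip_width: 0.25
gripper_force: 0.0
```

Run:
```python
from tr import *
r=down(RY+180,-30)
plan((rack(.005,-.0004,.046),r,1))
s=look("wrist",-50,40); cv2.imwrite("pics/w7.png",s["img"])
```

```text
t 27.3 p [ 0.6027 -0.0045  0.0461] grip 0.25 0.0 F [-0.1 -0.3  0.7]
[-0.9, -0.4, 0.6] [0.002, -0.001, -0.001]
-
wrist 2602 ((-4.873394012451172, -2.9867820739746094), (57.71745681762695, 34.37068176269531), 89.98931884765625)
-35 158 [69.  70.7 71.8] [-22.7  21.3]
-20 1591 [46.5 58.8 69.1] [-25.8  24.5]
-5 771 [40.  44.2 61.6] [-17.4  15. ]
10 82 [45.3 45.8 46.3] [-11.7  10.8]
```

View pics/w7.png

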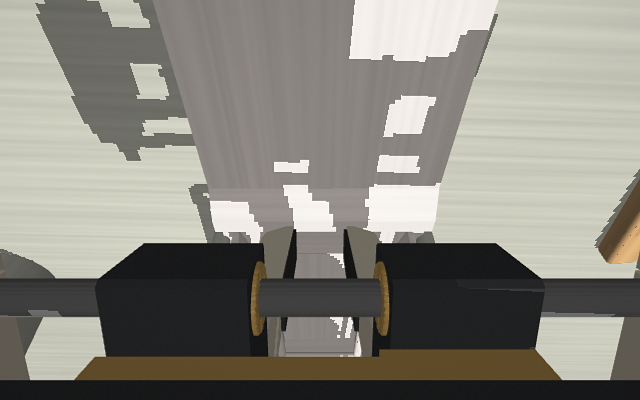

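The rear rim, at (320,350) in the picture, is now 45.8 mm high, so the tray has dropped home. Next I retreat and verify.

Call:
{"op": "carry_out", "data": {"commands": [[[0, 0, -15, 0, 0, 0, -0.5], [0, 0, -40, 0, 0, 0, -0.5], [0, 0, -70, 0, 0, 0, -0.5], [0, 0, -90, 0, 0, 0, -0.5], [0, 0, -90, 0, 0, 0, -0.5]]]}}

```text
time_s: 27.85
ee_pos: [0.5567, -0.0066, 0.1263]
tcp_rot: [-0.052, 2.616, 0.016]
wrist_force: [0.6, 0.2, -0.0]
grip_width: 0.249
gripper_force: 0.0
```

Run:
```python
from tr import *
st()
s,X,Y,Z=tray("wrist"); m=(Z>43)&(Z<47.5)&(X>2)&(X<160)&(abs(Y)<33.5); print("rim",m.sum(),cv2.minAreaRect(np.dstack([X,Y])[m].astype(np.float32)),np.percentile(X[m],[0,1,99,100]))
for a in range(0,150,15):
    k=m&(X>a)&(X<a+15); 
    if k.sum()>3: print(a,k.sum(),Z[k].mean().round(1),np.percentile(Y[k],[1,99]).round(1))
s,X,Y,Z=tray("top"); P=s["P"]; z=P[...,2]; m=(z>.052)&(z<.07)&(abs(P[...,0]-.49)<.08)&(abs(P[...,1]-.235)<.08)
print("tin",cv2.minAreaRect((P[m][:,:2]*1000).astype(np.float32)))
m=(z>.14)&(z<.21)&(X>5)&(abs(Y)<60); print("muf",cv2.minAreaRect((P[m][:,:2]*1000).astype(np.float32)))
cv2.imwrite("pics/t8.png",cv2.resize(s["img"][80:260,260:370],None,fx=3.2,fy=3.2))
```

```text
{'time_s': 27.85, 'q': [0.2003, 0.5106, -0.4295, 2.4533, 2.4683, 0.401, -0.9543], 'ee_pos': [0.5567, -0.0066, 0.1263], 'tcp_rot': [-0.0522, 2.6162, 0.0157], 'wrist_force': [0.5791, 0.1699, -0.0015], 'grip_width': 0.2488, 'gripper_force': 0.0}
rim 793 ((22.650789260864258, -0.9376163482666016), (61.963226318359375, 30.780263900756836), 89.7630386352539) [ 7.25479441  7.58641434 37.1908929  38.15164319]
0 527 45.3 [-31.6  29.4]
15 184 45.6 [-31.7  29.9]
30 82 45.6 [-31.8  29.7]
tin ((498.37158203125, 234.33480834960938), (101.12789154052734, 60.77723693847656), 10.668168067932129)
muf ((695.968994140625, 2.9906272888183594), (136.19888305664062, 65.42056274414062), 0.2630084156990051)
```

View pics/t8.png

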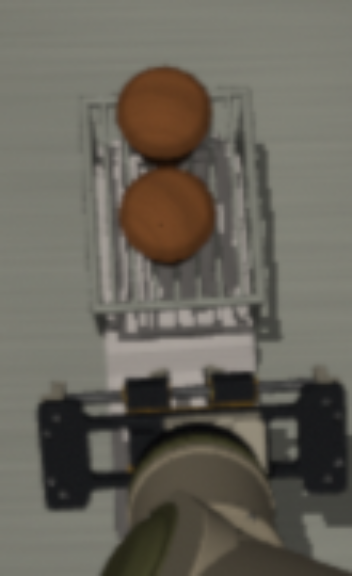

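The tray's rear is at rack x 7.3, so its centre is at about 77. Its y is -1, its rim is level at 45.5 mm and it is aligned with the rack. The picture shows the muffins at (165,215) and (165,115), unmoved, and the hand clear of everything. I'm handing in.

```bash
python3 -c "
from station import ctrl
print(ctrl.hand_in())"
```

```text
the job is handed in; nothing more can be done
None
```

I handed the job in with the tin standing on the board's clear end, about 3 mm from its middle, and the tray flat in the pocket, its centre at about rack x 77 mm; the muffins had not moved, and I did not re-measure the canister and cup at the end.

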